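Hook the specimen carrier out of the drying well and close the well

ROBOT

A 6-joint arm with a two-finger parallel gripper is mounted at the origin on a cart in front of the work surface, level with it; the furniture and walls round the work are solid. World frame = base frame: x ahead of the robot, y to its left, z up, the work surface at z = 0. Lengths are in mm, angles in rad, forces in N, time in s.
With the tool pointing down it reaches from about 350 to 850 mm from the base axis. Payload 8.1 kg.
Tool frame: the origin (TCP) lies between the finger pads; the fingertips stand 11 mm ahead of it and the grasp point (between the pads) lies 8 mm behind it; z points along the fingers, y is the direction in which the jaws open and shut (so a half turn about z gives the same grasp; the last joint's range is limited). The gripper opens to 93 mm and grips with 3 to 60 N. Pads are 15 mm wide; open, the fingers measure 128 mm over their backs; the gripper's body (75 mm by 188 mm) begins 65 mm behind the grasp point.
Start: joints at [-1.301, 0.13, 1.488, -0, 1.523, -0.085], TCP at [208.462, -562.627, 229.635] pointing down, gripper open.
Joint ranges: [-2.96, 2.96], [-0.89, 2.26], [0.02, 2.5], [-1.34, 4.48], [0, 2.73], [-2.66, 2.66]. Speed limits (rad/s): [2.39, 2.39, 2.79, 3.14, 3.14, 3.14].

INTERFACE

Orientations are given as a unit quaternion [w, x, y, z].
In Python, from plant import bot gives the robot as it stands. The module is installed in compiled form; this text tells all that it offers.
- The arm moves only by the tool carry_out, never from a script. Its argument "moves" is a list of rows, each an object of numbers: "dx", "dy", "dz": the shift along the tool's x, y, z in mm; "ax", "ay", "az": the turn, a rotation vector about the tool's x, y, z in rad; "claw": the finger opening in mm, from 0 to 93. A call has exactly 10 rows; each row shifts and turns the commanded pose from where the row before left it, along the tool's axes as they then stand; what a row does not reach is not made up. A row lasts 1/8 s, in which the tool goes at most 62.5 mm and 10.7 degrees, less where a joint would pass 70% of its speed; a pose out of reach is approached as far as the arm can. A call with a gripper value outside its range is refused whole. The fingers move at their own pace and stop on an object; "newtons" is the grip in N (left out, the last holds). Time passes only in rows, so rows that do not move let the fingers close, or fill a call up. It gives the time, the measured TCP pose, the force and the opening at its end, in the units of the state.
- bot.get_obs(): the state, without advancing time (a new reading comes with each control period).
- bot.capture(name): name is "scene" or "top"; returns a dict with "image" (384x512x3 uint8, red, green, blue), "K" (3x3 intrinsics, pixels), "k1" (the pictures are not rectified: a ray, as slopes to the right and down, at radius r is drawn at 1 + k1 r^2 times it, then the intrinsics apply), "xyz" and "orientation" of the camera in the world. Camera axes: x right, y down, z forward; pixel columns grow to the right and rows downward; lengths in mm; the calibration is good to about 2 mm. A picture is of the moment at which its call begins. There is no depth.
- bot.close_job(): hands the job in, once; it reports no verdict.
The state is a dict: "clock": time; "q": joint angles; "qvel": joint speeds; "joint_torque": joint torques, N m; "ee_pos": TCP position; "orientation": TCP orientation; "contact_force": force on the tool from outside, world axes, zero at the start; "ft_torque": the same for the moment, N m; "grip_width": finger opening in mm.
Only numpy, scipy, OpenCV 4.12 (cv2) and the standard library are available. Lean on these libraries where they do the work, as an engineer would, in place of code of your own. Each camera call takes 0.05 s, during which the arm holds its last target.

TASK

Take the hook rod from its leaning stand and use it to lift the specimen carrier, which hangs by its cross bar deep inside the open drying well, out of the well without touching the carrier with the fingers; set it upright in a free part of the specimen tray with its specimen still in it. Hang the hook rod back in its stand as it was, then put the cover plate on the well: lower it level and gently over both locating pins until it lies flat on the flange. Do not tip the cover or disturb the two specimens in the tray or the bottles, lens tube and loupe standing about.

Things in the scene. Friction and masses are not known exactly. Their poses are not given: they have to be found in the camera images.
- well: drying well, fixed: upright aluminium tube, bore 80 mm, with a flat flange on top, 100 mm (its x) by 130 mm (its y), upper face 145 mm above the bench. Origin on the tube's axis at bench level, z up. Two V hangers inside, on the wall at +y and -y, reach in to 27 mm from the axis and carry the carrier's cross bar. A brass fitting low on the +x side reaches 75 mm from the axis
- pin0 (a point): foot of one of the well's two steel locating pins, on the flange's face 54 mm in -y of the well's axis: 8 mm in diameter, 14 mm high, tapered over the top 4 mm
- pin1 (a point): foot of the other pin, the same, 54 mm in +y of the well's axis
- carrier: loose steel specimen carrier, about 70 g: round cup 40 mm across and 12 mm high with two uprights (4 mm thick, 19 mm either side along y) holding a round cross bar along y, 4 mm thick, 72 mm long, its centre 52 mm above the underside. Origin at the centre of the cup's underside, z up. It starts with the bar's ends lying in the well's hangers (bar 64 mm above the bench); lifts straight up; swings on a hook
- mount_center (a point): centre of the loose dark cylindrical specimen (30 mm in diameter, 15 mm high, 35 g) that stands in the carrier's cup, its top 18 mm above the carrier's underside
- rod_grip (a point): loose hook rod, 90 g, 192 mm long: black flat-sided handle 78 mm long, 14 mm (its y) by 18 mm (its x), on a straight steel shaft 5 mm thick that ends in a J-shaped hook. This point is on the centre line in the handle, 25 mm below its top end and 53 mm above its lower end; z points up the rod, from hook to handle
- rod_hook (a point): lowest centre-line point of the rod's shaft line, 165 mm in the rod's -z from rod_grip; axes as rod_grip. The hook is a half circle of the 5 mm wire bent to the rod's +x: its upturned tip stands 18 mm in +x (13 mm clear gap) and its top is 17.5 mm in +z of this point. What hangs on it rests 9 mm in +x of the shaft, its 4 mm bar's centre 4.5 mm in +z of this point
- stand_rest (a point): where rod_grip lies when the rod hangs in its stand, 185 mm above the bench; the axes are the stand's: z up, x level. There the rod leans 35 degrees from vertical, its handle end to the stand's -x (towards the robot and its right), its hook end to +x, the hook's opening pointing to +x and up, the rod's y along the stand's y. The hook's bottom is then 50 mm above the bench
- stand: the rod's stand, fixed, grey metal; origin under the middle of its base, 120 mm (x) by 70 mm (y). The rod lies in an open cradle on the +x, upper side of a sloping plate: a black channel takes the lowest 20 mm of the handle, which sits on the channel's shoulder; a notch lower down takes the shaft. The rod is drawn out upward along its own axis and goes back so; the upper 58 mm of the handle is free
- tray: shallow white specimen tray, fixed, 90 mm (its x) by 150 mm (its y), rim 14 mm high and 3 mm thick, floor 2 mm thick. Origin at the centre of its underside, z up. Two loose specimens stand in its -y end; the +y end is free
- waiting0_center (a point): centre of a loose dark cylindrical specimen, 30 mm in diameter and 15 mm high, standing in the tray
- waiting1_center (a point): centre of the other loose dark cylindrical specimen, 30 mm in diameter and 15 mm high, standing in the tray
- cover_handle (a point): loose cover plate of the well, aluminium, about 240 g, 100 mm (its x) by 130 mm (its y) by 6 mm, flat on the bench. This point: centre of its black bridge handle, 37 mm above the plate's underside, a bar 12 mm wide (x), 66 mm long (y), 10 mm high on two posts. Two through holes of 10.5 mm, 54 mm either side along y, take the pins, either way round. Seated, this point is 182 mm above the bench
- wash_bottle: wash bottle, 66 mm in diameter and 199 mm high, bystander; its origin is under it, the bottle's axis 13 mm in its +y
- dropper_bottle: brown dropper bottle, 29 mm in diameter and 90 mm high, bystander; origin under its centre
- objective_tube: clear lens tube with black cap, 36 mm in diameter and 58 mm high, bystander; origin under its centre
- loupe: black eye loupe, 37 mm in diameter and 31 mm high, bystander; origin under its centre
Mind the look-alikes: they are no part of the job. Of the things that look like the part that bears cover_handle, the larger one is meant.

How it is judged:
By the outcome, as a careful person would: the job done as asked, in the order asked, and still so for the second after the job is handed in, with the robot touching nothing.
It also fails if it takes over 72 s, if anything falls off the work surface, if the arm or the gripper's body presses on something with over 40 N, if the wrist force passes 120 N, or if a joint passes its speed limit or range.

## Working session

There is one attempt and no reset: what is moved stays moved. The work goes in short steps, Python scripts to look and compute and a tool call to move; the robot and the scene stay as the last step left them, time stands still between calls to the robot, and variables do not carry over. Pictures are saved under pics/ and viewed, and the job is handed in when it is done.

Besides the shell and the picture viewer there is one more tool, called after "Request:" as name([rows], argument=value, ...), one row to a line, values as JSON. carry_out: Moves the arm, as the interface text tells. Its arguments: {"type":"object","properties":{"moves":{"type":"array","items":{"type":"object","properties":{"dx":{"type":"number"},"dy":{"type":"number"},"dz":{"type":"number"},"ax":{"type":"number"},"ay":{"type":"number"},"az":{"type":"number"},"claw":{"type":"number"}}}},"newtons":{"type":"number"}},"required":["moves"]}

```bash
ls; mkdir -p pics; python3 - <<'E'
from plant import bot
import cv2
o=bot.get_obs(); print(o)
for n in("scene","top"):
    c=bot.capture(n); cv2.imwrite(f"pics/{n}0.png",cv2.cvtColor(c["image"],cv2.COLOR_RGB2BGR))
    print(n,c["K"],c["k1"],c["xyz"],c["orientation"])
E
```

```text
pics
{'clock': 0.0, 'q': array([-1.30140931e+00,  1.31162770e-01,  1.48927418e+00,  1.67249881e-05,
        1.52299920e+00, -8.54234450e-02]), 'qvel': array([ 0.00040536,  0.00177276,  0.00133434, -0.00097149, -0.00116511,
       -0.00156575]), 'joint_torque': array([ 2.47090685e-05, -5.59853911e+01, -4.91754520e+01,  7.66849425e-02,
        3.56963393e-02, -1.10127014e-04]), 'ee_pos': array([ 208.3143692 , -562.09095114,  228.58927452]), 'orientation': array([-9.18621400e-04,  9.84304575e-01,  1.76475648e-01, -7.63475114e-05]), 'contact_force': array([-0.16707811, -0.17204364,  0.29173881]), 'ft_torque': array([ 0.00769598, -0.06531196,  0.03263321]), 'grip_width': 92.8320544312163}
scene [[444.93650522   0.         252.05185552]
 [  0.         444.93650522 184.10897572]
 [  0.           0.           1.        ]] -0.04007502700841348 [-835.99546837 -962.66719842 1003.49426898] [-0.47581575  0.7618131  -0.37234695  0.23366199]
top [[354.05898826   0.         252.78585062]
 [  0.         354.05898826 192.3507329 ]
 [  0.           0.           1.        ]] -0.10954955968116858 [ 442.55241948  102.42665608 1381.50900884] [-0.04663197  0.7148518  -0.69673121  0.03712126]
```

View pics/scene0.png

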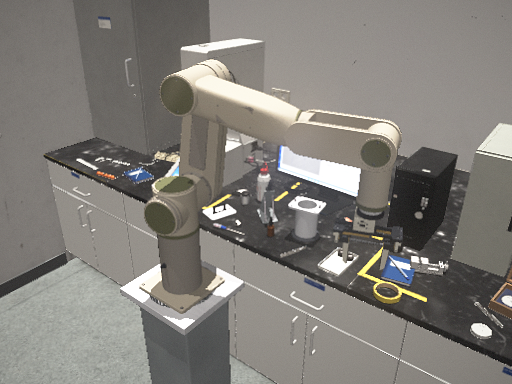

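View pics/top0.png

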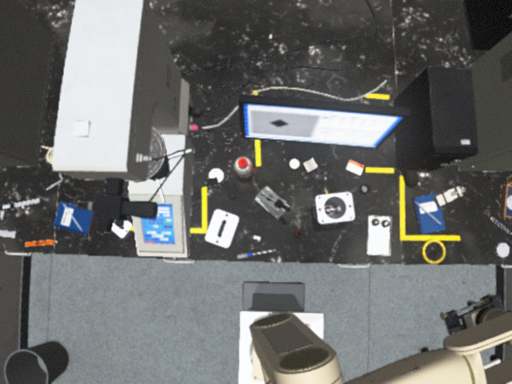

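```bash
cat > h.py <<'E'
from plant import bot
import cv2, numpy as np
from scipy.spatial.transform import Rotation as R
def rot(q): return R.from_quat([q[1],q[2],q[3],q[0]])
class Cam:
    def __init__(s,n):
        c=bot.capture(n); s.im=cv2.cvtColor(c["image"],cv2.COLOR_RGB2BGR)
        s.K=c["K"]; s.D=np.array([c["k1"],0,0,0,0.]); s.t=np.array(c["xyz"]); s.R=rot(c["orientation"]).as_matrix()
    def ray(s,uv):
        p=cv2.undistortPoints(np.array(uv,float).reshape(-1,1,2),s.K,s.D,None,None,None) if False else cv2.undistortPoints(np.array(uv,float).reshape(-1,1,2),s.K,s.D)
        p=p.reshape(-1,2); d=np.c_[p,np.ones(len(p))]@s.R.T
        return d/np.linalg.norm(d,axis=1)[:,None]
    def onz(s,uv,z):
        d=s.ray(uv); k=(z-s.t[2])/d[:,2]; return s.t+d*k[:,None]
    def proj(s,P):
        Rc=s.R.T; r,_=cv2.Rodrigues(Rc); p,_=cv2.projectPoints(np.array(P,float).reshape(-1,1,3),r,-Rc@s.t,s.K,s.D); return p.reshape(-1,2)
    def crop(s,name,u0,v0,u1,v1,f):
        cv2.imwrite("pics/"+name,cv2.resize(s.im[v0:v1,u0:u1],None,fx=f,fy=f,interpolation=cv2.INTER_CUBIC))
def tri(c1,u1,c2,u2):
    a,b=c1.ray([u1])[0],c2.ray([u2])[0]
    A=np.c_[a,-b]; k=np.linalg.lstsq(A,c2.t-c1.t,rcond=None)[0]
    p,q=c1.t+a*k[0],c2.t+b*k[1]; return (p+q)/2,np.linalg.norm(p-q)
E
python3 - <<'E'
from h import *
t=Cam("top"); t.crop("tc0.png",195,145,405,265,3.8)
s=Cam("scene"); s.crop("sc0.png",190,155,370,285,4.4)
E
```

```text
(no output)
```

View pics/tc0.png

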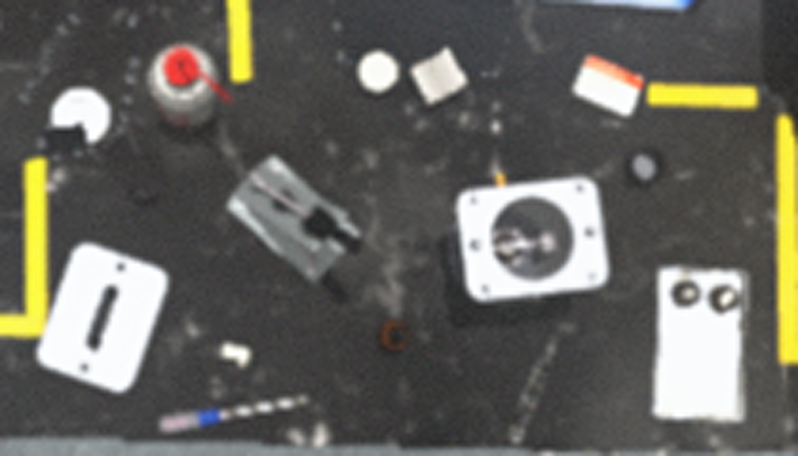

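View pics/sc0.png

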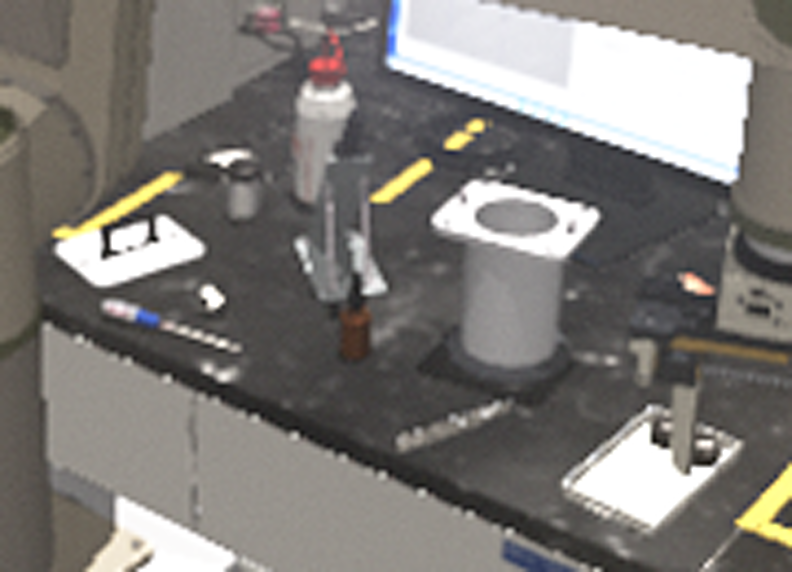

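```bash
cat > m.py <<'E'
from h import *
def blob(im,lo,hi,roi):
    u0,v0,u1,v1=roi
    m=cv2.inRange(cv2.cvtColor(im,cv2.COLOR_BGR2HSV),lo,hi); z=np.zeros_like(m); z[v0:v1,u0:u1]=m[v0:v1,u0:u1]
    cs,_=cv2.findContours(z,cv2.RETR_EXTERNAL,cv2.CHAIN_APPROX_NONE); c=max(cs,key=cv2.contourArea)
    return c
def rect_on(cam,roi,z,lo=(0,0,150),hi=(180,60,255)):
    im=cv2.resize(cam.im,None,fx=6,fy=6,interpolation=cv2.INTER_CUBIC)
    c=blob(im,lo,hi,[int(6*a) for a in roi]).reshape(-1,2)
    uv=(c+0.5)/6-0.5
    P=cam.onz(uv,z)[:,:2].astype(np.float32)
    h=cv2.minAreaRect(P); return h,P
E
python3 - <<'E'
from m import *
t=Cam("top")
for n,roi,z in (("flange",(312,188,358,228),145),("cover",(200,205,242,252),6),("tray",(364,210,395,260),14)):
    print(n,rect_on(t,roi,z)[0])
E
```

```text
flange ((544.0868530273438, -167.822509765625), (105.55244445800781, 134.91265869140625), 7.565545558929443)
cover ((464.1307067871094, 241.18569946289062), (106.40907287597656, 135.4342803955078), 72.30218505859375)
tray ((450.273681640625, -370.23785400390625), (95.29920959472656, 155.6884002685547), 88.02774810791016)
```

```bash
python3 - <<'E'
from h import *
t=Cam("top"); t.crop("tc1.png",250,180,300,226,14)
s=Cam("scene"); s.crop("sc1.png",252,174,292,234,9.9)
E
```

```text
(no output)
```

View pics/tc1.png

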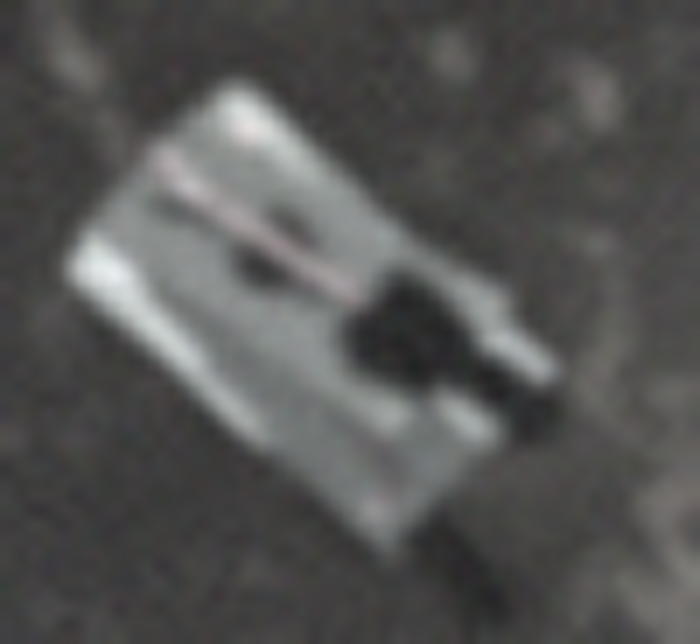

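View pics/sc1.png

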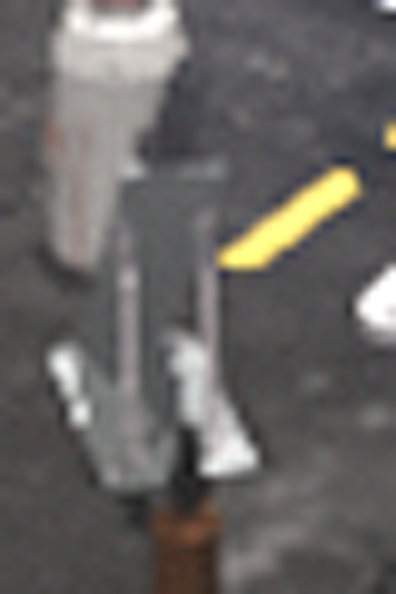

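```bash
python3 - <<'E'
from h import *
from scipy.optimize import least_squares
t=Cam("top"); s=Cam("scene")
px=lambda u,v:np.array([250+(u+.5)/14-.5,180+(v+.5)/14-.5])
sp=lambda u,v:np.array([252+(u+.5)/9.9-.5,174+(v+.5)/9.9-.5])
base=[px(235,85),px(75,265),px(390,550)]
B=t.onz(base,4); print(B, "axis ang",np.degrees(np.arctan2(*(B[1]-B[2])[[1,0]])),"centre",(B[0]+B[2])/2, np.linalg.norm(B[0]-B[1]),np.linalg.norm(B[1]-B[2]))
# rod line
pts=[px(195,192),px(240,228),px(290,262),px(340,292),px(415,335),px(500,385)]
endp=px(550,428)
c35,s35=np.cos(np.radians(35)),np.sin(np.radians(35))
def P(g,th,sv,xo):
    e=np.array([np.cos(th),np.sin(th),0]); z=np.array([0,0,1.])
    return np.array([g[0],g[1],185.])+sv*(s35*e-c35*z)+xo*(c35*e+s35*z)
def f(p):
    g=p[:2];th=p[2]; r=[]
    a,b=t.proj([P(g,th,-20,0),P(g,th,150,0)]); n=np.array([-(b-a)[1],(b-a)[0]])/np.linalg.norm(b-a)
    for q in pts: r.append((q-a)@n)
    e=t.proj([P(g,th,-25,-9)])[0]; r.append((e-endp)@((b-a)/np.linalg.norm(b-a)))
    return r
x=least_squares(f,[480,80,.7]).x; print(x,np.degrees(x[2]),f(x))
g,th=x[:2],x[2]
for n,sv,xo in (("end",-25,0),("end-x",-25,-9),("end+x",-25,9),("low",53,0),("hook",165,0),("tip",147.5,18)):
    Q=P(g,th,sv,xo); a=t.proj([Q])[0];b=s.proj([Q])[0]; print(n,Q.round(1),((a-[250,180]+.5)*14).round(),((b-[252,174]+.5)*9.9).round())
E
```

```text
[[634.31679178  70.72830236   4.        ]
 [582.47320962 114.28578155   4.        ]
 [505.18828329  24.84987447   4.        ]] axis ang 49.16847204119827 centre [569.75253753  47.78908842   4.        ] 67.71270932242179 118.20212059625787
[540.15296106  14.98713177   0.8810762 ] 50.48194746934458 [np.float64(0.37788219593740385), np.float64(-0.105102245197847), np.float64(-0.2779916188100288), np.float64(-0.20837432213756726), np.float64(0.017304958013464024), np.float64(0.19628102992782478), np.float64(-3.952376845871063e-09)]
end [531.    3.9 205.5] [529. 406.] [181.  69.]
end-x [526.3  -1.8 200.3] [551. 428.] [186.  88.]
end+x [535.7   9.6 210.6] [507. 385.] [177.  51.]
low [559.5  38.4 141.6] [372. 309.] [153. 158.]
hook [600.4  88.   49.8] [173. 185.] [115. 276.]
tip [603.4  91.6  74.5] [161. 163.] [113. 223.]
```

```bash
python3 - <<'E'
from m import *
t=Cam("top"); s=Cam("scene")
t.crop("tc2.png",308,184,362,230,14)
s.crop("sc2.png",284,190,334,250,9.9)
h,P=rect_on(t,(312,188,358,228),145); c=np.array(h[0]); a=np.radians(7.57)
X=np.array([np.cos(a),np.sin(a)]);Y=np.array([-np.sin(a),np.cos(a)])
for n,x,y,z in (("pin1top",0,54,159),("pin0top",0,-54,159),("c++",50,65,145),("c+-",50,-65,145),("c-+",-50,65,145),("c--",-50,-65,145)):
    p=np.r_[c+x*X+y*Y,z]; u=t.proj([p])[0];v=s.proj([p])[0]
    print(n,p.round(1),((u-[308,184]+.5)*14).round(),((v-[284,190]+.5)*9.9).round())
E
```

```text
pin1top [ 537.  -114.3  159. ] [178. 352.] [104.  84.]
pin0top [ 551.2 -221.3  159. ] [606. 304.] [348. 148.]
c++ [585.1 -96.8 145. ] [100. 163.] [130.  60.]
c+- [ 602.2 -225.6  145. ] [607. 108.] [418. 134.]
c-+ [ 486. -110.  145.] [149. 559.] [ 25. 158.]
c-- [ 503.1 -238.8  145. ] [660. 502.] [322. 238.]
```

View pics/tc2.png

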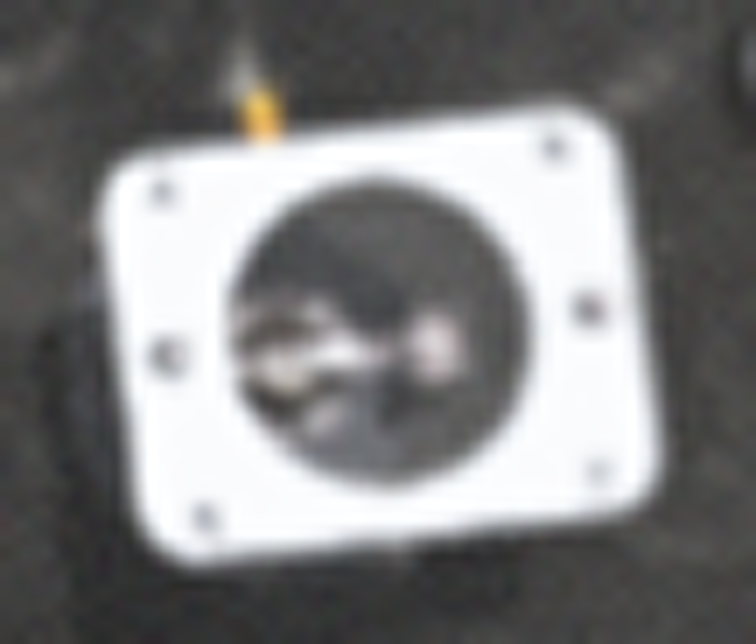

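View pics/sc2.png

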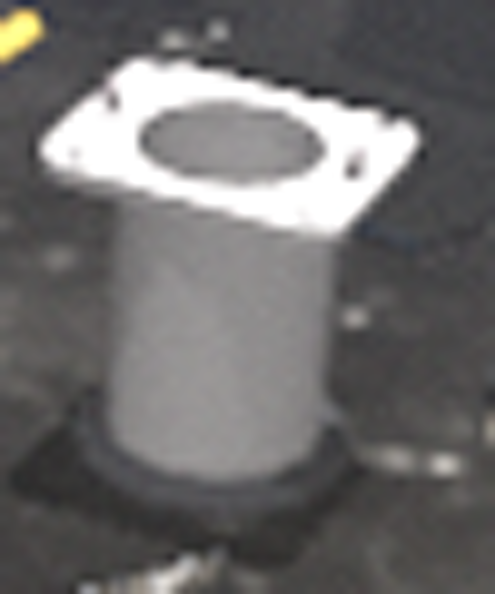

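```bash
cat > pl.py <<'E'
from h import *
def Rdown(yaw,tilt=0):
    "tool x horizontal heading yaw deg, tool pointing down, tilted so z leans towards yaw by tilt deg"
    y=np.radians(yaw);a=np.radians(tilt);e=np.array([np.cos(y),np.sin(y),0]);k=np.array([0,0,1.])
    x=np.cos(a)*e+np.sin(a)*k; z=np.sin(a)*e-np.cos(a)*k
    return np.c_[x,np.cross(z,x),z]
def cur():
    o=bot.get_obs(); return o["ee_pos"],rot(o["orientation"]).as_matrix(),o
def delta(p,Rm,P,RT):
    "shift in current tool axes and rotvec"
    return (Rm.T@(np.array(P)-p)), R.from_matrix(Rm.T@RT).as_rotvec()
def app(p,Rm,d,a):
    return p+Rm@np.array(d), Rm@R.from_rotvec(a).as_matrix()
def show(P,RT):
    p,Rm,o=cur(); d,a=delta(p,Rm,P,RT)
    print("clock %.2f p %s rpyerr: shift %s rot %s rad  F %s w %.1f"%(o["clock"],p.round(1),d.round(1),a.round(4),o["contact_force"].round(1),o["grip_width"]))
    return d,a
E
python3 - <<'E'
from pl import *
RT=Rdown(50,35); g=np.array([540,15,185.]); show(g-112*RT[:,2],RT)
E
```

```text
clock 0.55 p [ 208.5 -562.6  229.6] rpyerr: shift [ 455.7 -394.7  -47.1] rot [ 0.1581  0.5969 -0.5015] rad  F [0.2 0.1 0.4] w 93.1
```

Request:
carry_out([
  {"dx":45,"dy":-39,"dz":-12},
  {"dx":45,"dy":-39,"dz":-12},
  {"dx":45,"dy":-39,"dz":-12},
  {"dx":45,"dy":-39,"dz":-8},
  {"dx":45,"dy":-39,"dz":-3},
  {"dx":45,"dy":-39},
  {"dx":45,"dy":-39},
  {"dx":45,"dy":-39},
  {"dx":45,"dy":-39},
  {"dx":45,"dy":-39},
])

```text
$.moves[0]: bad value
```

```bash
python3 - <<'E'
from pl import *
RT=Rdown(50,35); g=np.array([540,15,185.]); show(g-112*RT[:,2],RT); print(cur()[2]['q'])
E
```

```text
clock 0.55 p [ 208.5 -562.6  229.6] rpyerr: shift [ 455.7 -394.7  -47.1] rot [ 0.1581  0.5969 -0.5015] rad  F [0.2 0.1 0.4] w 93.1
[-1.30139887e+00  1.30382958e-01  1.48820186e+00  3.84023074e-05
  1.52302113e+00 -8.54082619e-02]
```

Request:
carry_out([
  {"dx":45,"dy":-39,"dz":-12,"ax":0,"ay":0,"az":0,"claw":93},
  {"dx":45,"dy":-39,"dz":-12,"ax":0,"ay":0,"az":0,"claw":93},
  {"dx":45,"dy":-39,"dz":-12,"ax":0,"ay":0,"az":0,"claw":93},
  {"dx":45,"dy":-39,"dz":-8,"ax":0,"ay":0,"az":0,"claw":93},
  {"dx":45,"dy":-39,"dz":-3,"ax":0,"ay":0,"az":0,"claw":93},
  {"dx":45,"dy":-39,"dz":0,"ax":0,"ay":0,"az":0,"claw":93},
  {"dx":45,"dy":-39,"dz":0,"ax":0,"ay":0,"az":0,"claw":93},
  {"dx":45,"dy":-39,"dz":0,"ax":0,"ay":0,"az":0,"claw":93},
  {"dx":45,"dy":-39,"dz":0,"ax":0,"ay":0,"az":0,"claw":93},
  {"dx":45,"dy":-39,"dz":0,"ax":0,"ay":0,"az":0,"claw":93},
])

```text
clock: 1.8
ee_pos: [495.7, -38.7, 277.1]
orientation: [0.0, 0.984, 0.177, 0.001]
contact_force: [0.6, 0.5, -0.5]
grip_width: 93.0
```

```bash
python3 - <<'E'
from pl import *
RT=Rdown(50,35); g=np.array([540,15,185.]); show(g-112*RT[:,2],RT); print(cur()[2]['q'])
E
```

```text
clock 1.80 p [495.7 -38.7 277.1] rpyerr: shift [ 4.4 -3.2  0.3] rot [ 0.159   0.5963 -0.5012] rad  F [ 0.6  0.5 -0.5] w 93.0
[-1.80974602e-01 -1.66937010e-01  1.69617614e+00 -1.27341747e-04
  1.61120922e+00  1.03495124e+00]
```

Request:
carry_out([
  {"dx":4,"dy":-3,"dz":0,"ax":0.032,"ay":0.119,"az":-0.1,"claw":93},
  {"dx":0,"dy":0,"dz":0,"ax":0.032,"ay":0.119,"az":-0.1,"claw":93},
  {"dx":0,"dy":0,"dz":0,"ax":0.032,"ay":0.119,"az":-0.1,"claw":93},
  {"dx":0,"dy":0,"dz":0,"ax":0.032,"ay":0.119,"az":-0.1,"claw":93},
  {"dx":0,"dy":0,"dz":0,"ax":0.032,"ay":0.119,"az":-0.1,"claw":93},
  {"dx":0,"dy":0,"dz":0,"ax":0,"ay":0,"az":0,"claw":50},
  {"dx":0,"dy":0,"dz":0,"ax":0,"ay":0,"az":0,"claw":50},
  {"dx":0,"dy":0,"dz":0,"ax":0,"ay":0,"az":0,"claw":50},
  {"dx":0,"dy":0,"dz":0,"ax":0,"ay":0,"az":0,"claw":50},
  {"dx":0,"dy":0,"dz":0,"ax":0,"ay":0,"az":0,"claw":50},
])

```text
clock: 3.05
ee_pos: [497.8, -35.9, 276.9]
orientation: [-0.128, 0.865, 0.403, 0.271]
contact_force: [0.3, 0.4, 0.2]
grip_width: 51.3
```

```bash
python3 - <<'E'
from pl import *
RT=Rdown(50,35); g=np.array([540,15,185.]); show(g-112*RT[:,2],RT); print(cur()[2]['q'])
t=Cam("top"); t.crop("tc3.png",230,165,330,240,8)
s=Cam("scene"); s.crop("sc3.png",232,134,312,234,6)
p,Rm,o=cur()
for n,k in (("tcp",0),("tip",11),("tipL",1),("tipR",-1)):
    q=p+Rm[:,2]*11*(k!=0)+Rm[:,1]*25*(k if abs(k)==1 else 0)
    print(n,((t.proj([q])[0]-[230,165]+.5)*8).round(),((s.proj([q])[0]-[232,134]+.5)*6).round())
E
```

```text
clock 3.05 p [497.8 -35.9 276.9] rpyerr: shift [ 1.5 -0.4  1.2] rot [-0.0019  0.0017 -0.0014] rad  F [0.3 0.4 0.2] w 51.3
[-0.62070194 -0.39022763  1.99805064  0.60908312  1.49808776  0.04378441]
tcp [579. 427.] [252. 218.]
tip [564. 417.] [249. 227.]
tipL [605. 370.] [285. 224.]
tipR [522. 465.] [213. 230.]
```

View pics/tc3.png

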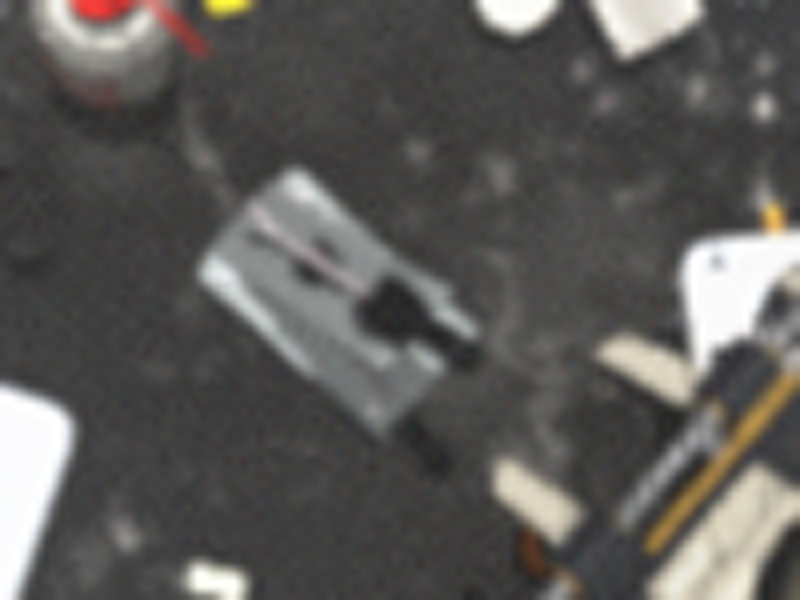

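View pics/sc3.png

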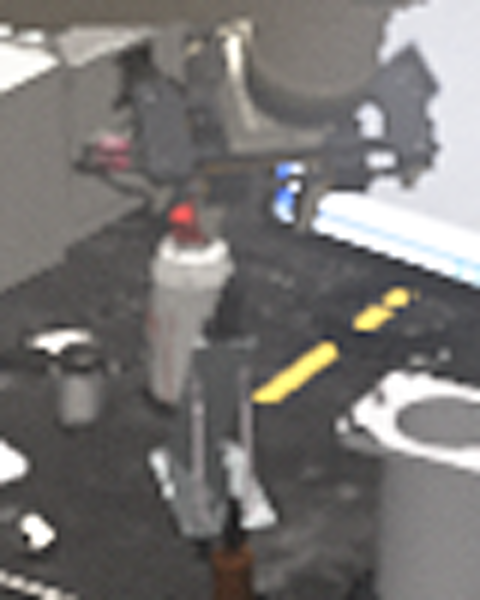

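Request:
carry_out([
  {"dx":1,"dy":0,"dz":20,"ax":0,"ay":0,"az":0,"claw":50},
  {"dx":0,"dy":0,"dz":20,"ax":0,"ay":0,"az":0,"claw":50},
  {"dx":0,"dy":0,"dz":20,"ax":0,"ay":0,"az":0,"claw":50},
  {"dx":0,"dy":0,"dz":10,"ax":0,"ay":0,"az":0,"claw":50},
  {"dx":0,"dy":0,"dz":10,"ax":0,"ay":0,"az":0,"claw":50},
  {"dx":0,"dy":0,"dz":10,"ax":0,"ay":0,"az":0,"claw":50},
  {"dx":0,"dy":0,"dz":10,"ax":0,"ay":0,"az":0,"claw":50},
  {"dx":0,"dy":0,"dz":5,"ax":0,"ay":0,"az":0,"claw":50},
  {"dx":0,"dy":0,"dz":0,"ax":0,"ay":0,"az":0,"claw":50},
  {"dx":0,"dy":0,"dz":0,"ax":0,"ay":0,"az":0,"claw":50},
])

```text
clock: 4.4
ee_pos: [536.8, 10.3, 191.4]
orientation: [-0.128, 0.865, 0.402, 0.272]
contact_force: [1.3, -0.3, -0.6]
grip_width: 49.9
```

```bash
python3 - <<'E'
from pl import *
RT=Rdown(50,35); g=np.array([540,15,185.]); show(g+8*RT[:,2],RT)
t=Cam("top"); t.crop("tc4.png",240,170,315,226,10)
s=Cam("scene"); s.crop("sc4.png",232,144,312,234,6)
p,Rm,o=cur()
for n,k in (("tcp",0),("tip",11),("tipL",1),("tipR",-1)):
    q=p+Rm[:,2]*11*(k!=0)+Rm[:,1]*25*(k if abs(k)==1 else 0)
    print(n,((t.proj([q])[0]-[240,170]+.5)*10).round(),((s.proj([q])[0]-[232,144]+.5)*6).round())
E
```

```text
clock 4.40 p [536.8  10.3 191.4] rpyerr: shift [ 1.  -0.6 16.5] rot [-0.0013  0.0012 -0.002 ] rad  F [ 1.3 -0.3 -0.6] w 49.9
tcp [456. 376.] [227. 235.]
tip [440. 365.] [225. 243.]
tipL [488. 311.] [259. 239.]
tipR [392. 421.] [190. 246.]
```

View pics/tc4.png

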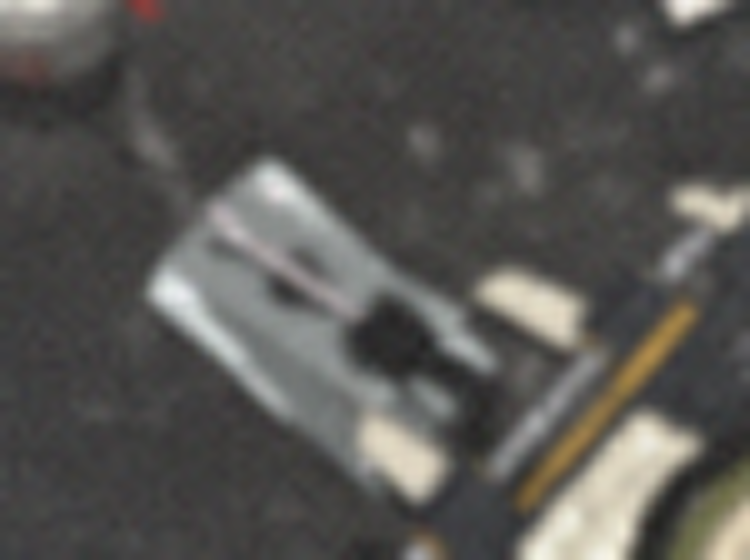

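View pics/sc4.png

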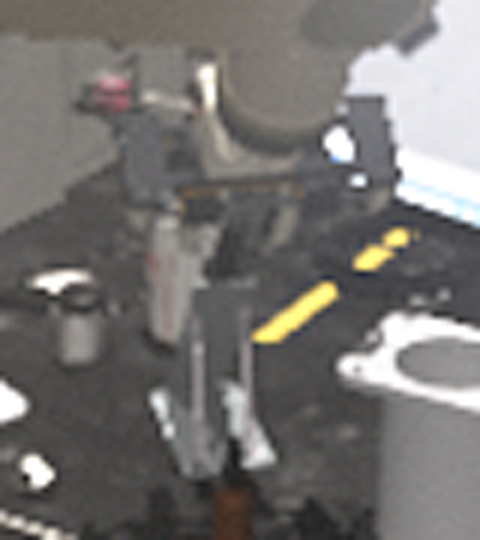

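Request:
carry_out([
  {"dx":1,"dy":0,"dz":7,"ax":0,"ay":0,"az":0,"claw":50},
  {"dx":0,"dy":0,"dz":7,"ax":0,"ay":0,"az":0,"claw":50},
  {"dx":0,"dy":0,"dz":0,"ax":0,"ay":0,"az":0,"claw":50},
  {"dx":0,"dy":0,"dz":0,"ax":0,"ay":0,"az":0,"claw":30},
  {"dx":0,"dy":0,"dz":0,"ax":0,"ay":0,"az":0,"claw":15},
  {"dx":0,"dy":0,"dz":0,"ax":0,"ay":0,"az":0,"claw":5},
  {"dx":0,"dy":0,"dz":0,"ax":0,"ay":0,"az":0,"claw":5},
  {"dx":0,"dy":0,"dz":0,"ax":0,"ay":0,"az":0,"claw":5},
  {"dx":0,"dy":0,"dz":0,"ax":0,"ay":0,"az":0,"claw":5},
  {"dx":0,"dy":0,"dz":0,"ax":0,"ay":0,"az":0,"claw":5},
], newtons=40)

```text
clock: 5.75
ee_pos: [542.5, 17.1, 180.4]
orientation: [-0.128, 0.865, 0.402, 0.272]
contact_force: [0.1, -0.0, 0.8]
grip_width: 13.8
```

```bash
python3 - <<'E'
from pl import *
RT=Rdown(50,35); g=np.array([540,15,185.]); show(g+8*RT[:,2],RT); o=cur()[2]; print(list(o['ee_pos']),list(o['orientation']),o['ft_torque'])
E
```

```text
clock 5.75 p [542.5  17.1 180.4] rpyerr: shift [ 0.1 -0.5  2.4] rot [-0.0013  0.0013 -0.0021] rad  F [ 0.1 -0.   0.8] w 13.8
[np.float64(542.45457225431), np.float64(17.07995233227274), np.float64(180.36210409655743)] [np.float64(-0.12767695510719698), np.float64(0.8648712929965371), np.float64(0.40242964324102587), np.float64(0.2715632963527169)] [-0.25816641  0.07427954 -0.04156096]
```

Request:
carry_out([
  {"dx":0,"dy":0,"dz":-5,"ax":0,"ay":0,"az":0,"claw":5},
  {"dx":0,"dy":0,"dz":-8,"ax":0,"ay":0,"az":0,"claw":5},
  {"dx":0,"dy":0,"dz":-10,"ax":0,"ay":0,"az":0,"claw":5},
  {"dx":0,"dy":0,"dz":-10,"ax":0,"ay":0,"az":0,"claw":5},
  {"dx":0,"dy":0,"dz":-10,"ax":0,"ay":0,"az":0,"claw":5},
  {"dx":5,"dy":0,"dz":-15,"ax":0,"ay":0,"az":0,"claw":5},
  {"dx":17,"dy":0,"dz":-25,"ax":0,"ay":0,"az":0,"claw":5},
  {"dx":17,"dy":0,"dz":-25,"ax":0,"ay":0,"az":0,"claw":5},
  {"dx":17,"dy":0,"dz":-25,"ax":0,"ay":0,"az":0,"claw":5},
  {"dx":17,"dy":0,"dz":-25,"ax":0,"ay":0,"az":0,"claw":5},
])

```text
clock: 7.0
ee_pos: [522.7, -6.8, 353.4]
orientation: [-0.127, 0.865, 0.402, 0.272]
contact_force: [0.5, 0.6, -1.3]
grip_width: 13.7
```

```bash
python3 - <<'E'
from pl import *
RT=Rdown(50,35); show([0,0,0],RT)
t=Cam("top"); t.crop("tc5.png",235,160,335,235,8)
s=Cam("scene"); s.crop("sc5.png",222,114,322,234,5)
p,Rm,o=cur()
for n,k,x in (("hook",165,0),("low",53,0),("tip",147,18)):
    q=p+Rm[:,2]*(k-10)+Rm[:,0]*x
    print(n,q,((t.proj([q])[0]-[235,160]+.5)*8).round(),((s.proj([q])[0]-[222,114]+.5)*5).round())
E
```

```text
clock 7.00 p [522.7  -6.8 353.4] rpyerr: shift [-474.3 -403.8  100.9] rot [-0.0009  0.0016 -0.002 ] rad  F [ 0.5  0.6 -1.3] w 13.7
hook [581.70506824  60.49241058 229.59097468] [291. 261.] [223. 272.]
low [540.05668977  11.54949013 321.31884999] [429. 345.] [243. 200.]
tip [584.46627825  63.93764886 254.66099767] [285. 247.] [222. 243.]
```

View pics/tc5.png

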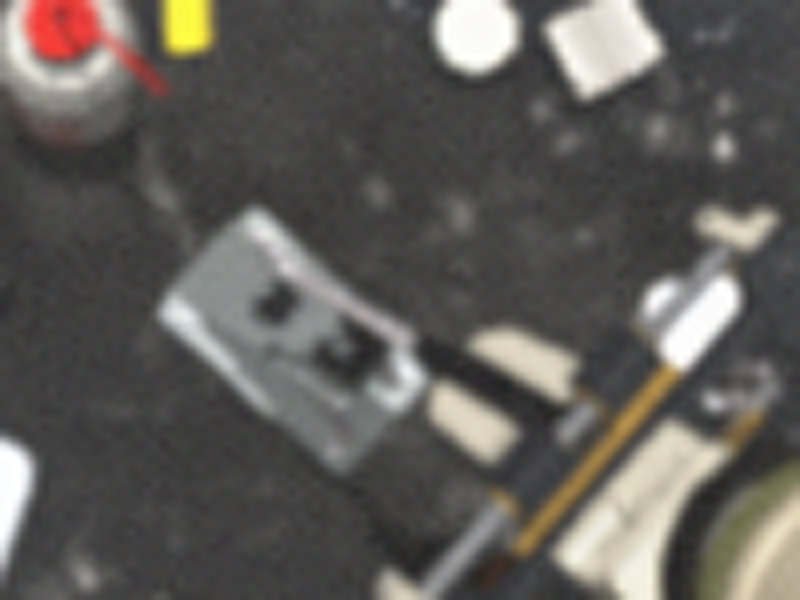

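View pics/sc5.png

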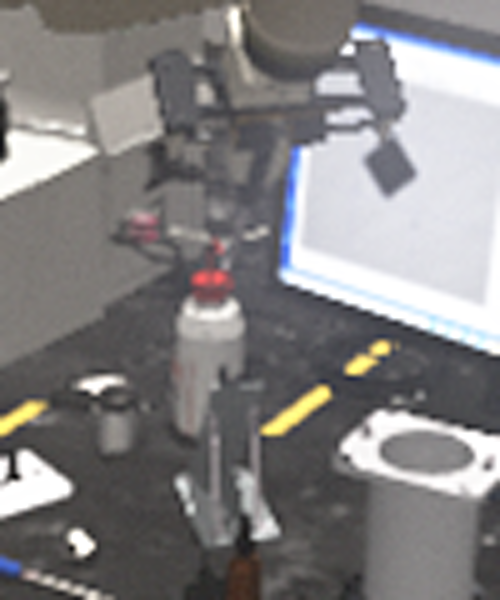

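```bash
python3 - <<'E'
from pl import *
a=np.radians(7.57);X=np.array([np.cos(a),np.sin(a)]); c=np.array([544.1,-167.8])
RT=Rdown(7.57,0); d,r=show(np.r_[c-28*X,400],RT); print(d/8,r/5)
E
```

```text
clock 7.10 p [524.1  -7.2 356.5] rpyerr: shift [ -82.3  100.  -110.2] rot [-0.222  -0.5842  0.7172] rad  F [-0.9 -0.3 -0.8] w 13.9
[-10.29118049  12.49641963 -13.78043473] [-0.0444066  -0.11683924  0.14344321]
```

Request:
carry_out([
  {"dx":-20,"dy":20,"dz":-40,"ax":0,"ay":0,"az":0,"claw":5},
  {"dx":-31,"dy":40,"dz":-35,"ax":0,"ay":0,"az":0,"claw":5},
  {"dx":-31,"dy":40,"dz":-35,"ax":0,"ay":0,"az":0,"claw":5},
  {"dx":0,"dy":0,"dz":0,"ax":-0.037,"ay":-0.0974,"az":0.1195,"claw":5},
  {"dx":0,"dy":0,"dz":0,"ax":-0.037,"ay":-0.0974,"az":0.1195,"claw":5},
  {"dx":0,"dy":0,"dz":0,"ax":-0.037,"ay":-0.0974,"az":0.1195,"claw":5},
  {"dx":0,"dy":0,"dz":0,"ax":-0.037,"ay":-0.0974,"az":0.1195,"claw":5},
  {"dx":0,"dy":0,"dz":0,"ax":-0.037,"ay":-0.0974,"az":0.1195,"claw":5},
  {"dx":0,"dy":0,"dz":0,"ax":-0.037,"ay":-0.0974,"az":0.1195,"claw":5},
  {"dx":0,"dy":0,"dz":0,"ax":0,"ay":0,"az":0,"claw":5},
])

```text
clock: 8.35
ee_pos: [516.4, -169.5, 393.1]
orientation: [-0.002, 0.998, 0.068, -0.004]
contact_force: [0.0, 0.5, -0.8]
grip_width: 13.9
```

```bash
python3 - <<'E'
from pl import *
a=np.radians(7.57);X=np.array([np.cos(a),np.sin(a)]); c=np.array([544.1,-167.8])
RT=Rdown(7.57,0); d,r=show(np.r_[c-28*X,400],RT)
t=Cam("top"); t.crop("tc6.png",295,170,375,230,10)
s=Cam("scene"); s.crop("sc6.png",262,114,342,234,5)
p,Rm,o=cur()
for n,k,x in (("hook",165,0),("low",53,0),("tip",147,18)):
    q=p+Rm[:,2]*(k-1)+Rm[:,0]*x
    print(n,q,((t.proj([q])[0]-[295,170]+.5)*10).round(),((s.proj([q])[0]-[262,114]+.5)*5).round())
E
```

```text
clock 8.35 p [ 516.4 -169.5  393.1] rpyerr: shift [-0.4  1.9 -6.9] rot [-0.0052  0.0082  0.0035] rad  F [ 0.   0.5 -0.8] w 13.9
hook [ 514.93764911 -169.56344145  229.72466039] [463. 447.] [211. 373.]
low [ 515.62442584 -170.08719386  341.72133008] [553. 423.] [219. 241.]
tip [ 532.88168267 -167.20814425  247.62617526] [469. 388.] [221. 344.]
```

View pics/tc6.png

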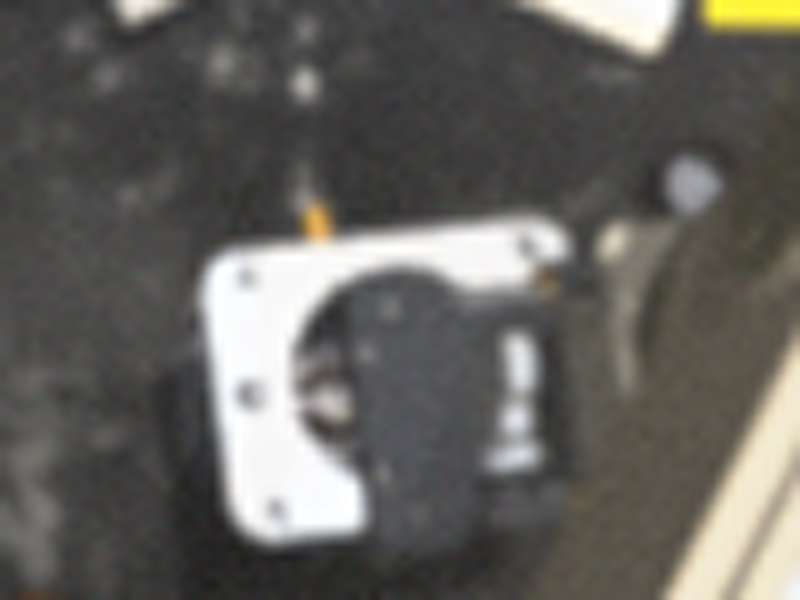

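View pics/sc6.png

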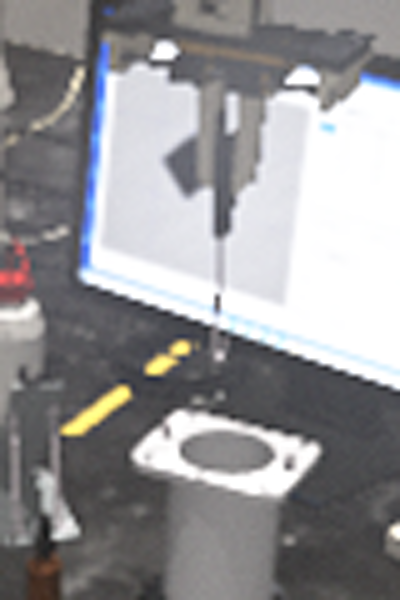

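```bash
python3 - <<'E'
from pl import *
s=Cam("scene"); s.crop("sc7.png",288,142,328,202,10)
p,Rm,o=cur(); print(p)
for z0 in(0,5,10):
  for n,k,x in (("hook",165,0),("hb",167.5,9),("low",53,0),("tip",147,18),("top",-25,0)):
    q=p+Rm[:,2]*(k-z0)+Rm[:,0]*x
    print(z0,n,((s.proj([q])[0]-[288,142]+.5)*10).round())
E
```

```text
[ 515.63848859 -170.73553838  394.02426775]
0 hook [162. 468.]
0 hb [171. 465.]
0 low [179. 204.]
0 tip [183. 409.]
0 top [192.  10.]
5 hook [162. 456.]
5 hb [172. 454.]
5 low [180. 191.]
5 tip [184. 398.]
5 top [193.  -2.]
10 hook [163. 445.]
10 hb [172. 442.]
10 low [181. 179.]
10 tip [185. 386.]
10 top [193. -15.]
```

View pics/sc7.png

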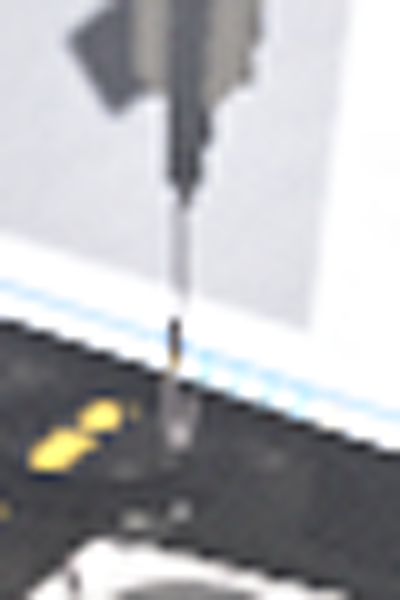

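Request:
carry_out([
  {"dx":0,"dy":1.5,"dz":0,"ax":-0.005,"ay":0.008,"az":0.003,"claw":5},
  {"dx":0,"dy":0,"dz":14,"ax":0,"ay":0,"az":0,"claw":5},
  {"dx":0,"dy":0,"dz":14,"ax":0,"ay":0,"az":0,"claw":5},
  {"dx":0,"dy":0,"dz":14,"ax":0,"ay":0,"az":0,"claw":5},
  {"dx":0,"dy":0,"dz":14,"ax":0,"ay":0,"az":0,"claw":5},
  {"dx":0,"dy":0,"dz":0,"ax":0,"ay":0,"az":0,"claw":5},
  {"dx":0,"dy":0,"dz":0,"ax":0,"ay":0,"az":0,"claw":5},
  {"dx":0,"dy":0,"dz":0,"ax":0,"ay":0,"az":0,"claw":5},
  {"dx":0,"dy":0,"dz":0,"ax":0,"ay":0,"az":0,"claw":5},
  {"dx":0,"dy":0,"dz":0,"ax":0,"ay":0,"az":0,"claw":5},
])

```text
clock: 9.75
ee_pos: [516.3, -172.2, 338.9]
orientation: [0.001, 0.998, 0.065, 0.001]
contact_force: [0.0, -1.0, -1.5]
grip_width: 13.6
```

```bash
python3 - <<'E'
from pl import *
a=np.radians(7.57);X=np.array([np.cos(a),np.sin(a)]);Y=np.array([-np.sin(a),np.cos(a)]); c=np.array([544.1,-167.8])
RT=Rdown(7.57,0); d,r=show(np.r_[c-28*X,400],RT)
s=Cam("scene"); s.crop("sc8.png",285,165,335,215,12)
p,Rm,o=cur(); pj=lambda q:((s.proj([q])[0]-[285,165]+.5)*12).round()
for z0 in(0,5,10):
  for n,k,x in (("hook",165,0),("hb",167.5,9),("low",53,0),("tip",147,18)):
    q=p+Rm[:,2]*(k-z0)+Rm[:,0]*x
    print(z0,n,pj(q))
print("pins",pj(np.r_[c+54*Y,159]),pj(np.r_[c-54*Y,159]),"foot",pj(np.r_[c+54*Y,145]),pj(np.r_[c-54*Y,145]), "bore near/far",pj(np.r_[c-40*X,145]),pj(np.r_[c+40*X,145]))
E
```

```text
clock 9.75 p [ 516.3 -172.2  338.9] rpyerr: shift [  0.3  -0.6 -61.1] rot [ 0.0015 -0.0025 -0.0026] rad  F [ 0.  -1.  -1.5] w 13.6
0 hook [230. 435.]
0 hb [241. 431.]
0 low [248. 127.]
0 tip [256. 365.]
5 hook [231. 422.]
5 hb [242. 418.]
5 low [249. 113.]
5 tip [257. 352.]
10 hook [232. 409.]
10 hb [243. 404.]
10 low [250.  99.]
10 tip [257. 338.]
pins [114. 402.] [410. 479.] foot [112. 438.] [407. 516.] bore near/far [208. 527.] [306. 428.]
```

View pics/sc8.png

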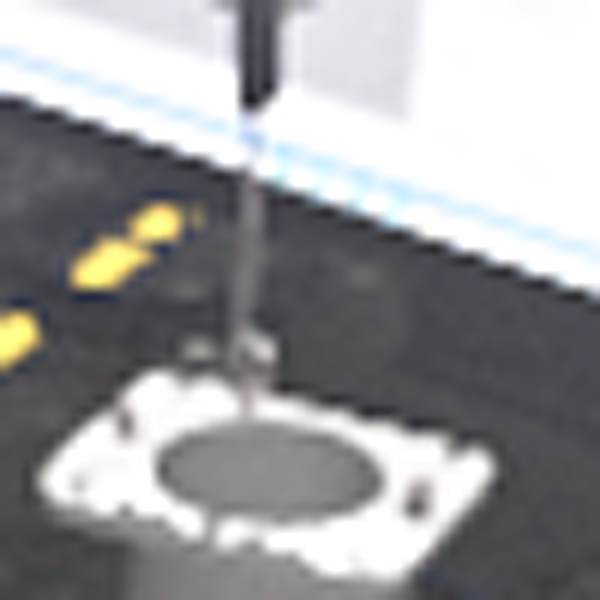

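Request:
carry_out([
  {"dx":0,"dy":0,"dz":15,"ax":0.0015,"ay":-0.0025,"az":-0.0026,"claw":5},
  {"dx":0,"dy":0,"dz":15,"ax":0,"ay":0,"az":0,"claw":5},
  {"dx":0,"dy":0,"dz":15,"ax":0,"ay":0,"az":0,"claw":5},
  {"dx":0,"dy":0,"dz":15,"ax":0,"ay":0,"az":0,"claw":5},
  {"dx":0,"dy":0,"dz":15,"ax":0,"ay":0,"az":0,"claw":5},
  {"dx":0,"dy":0,"dz":10,"ax":0,"ay":0,"az":0,"claw":5},
  {"dx":0,"dy":0,"dz":10,"ax":0,"ay":0,"az":0,"claw":5},
  {"dx":0,"dy":0,"dz":0,"ax":0,"ay":0,"az":0,"claw":5},
  {"dx":0,"dy":0,"dz":0,"ax":0,"ay":0,"az":0,"claw":5},
  {"dx":0,"dy":0,"dz":0,"ax":0,"ay":0,"az":0,"claw":5},
])

```text
clock: 11.05
ee_pos: [516.5, -172.3, 244.3]
orientation: [0.0, 0.998, 0.066, 0.0]
contact_force: [-1.0, -0.5, -0.7]
grip_width: 14.0
```

```bash
python3 - <<'E'
from pl import *
a=np.radians(7.57);X=np.array([np.cos(a),np.sin(a)]); c=np.array([544.1,-167.8])
RT=Rdown(7.57,0); d,r=show(np.r_[c-28*X,197],RT); print(bot.get_obs()['ft_torque'])
E
```

```text
clock 11.05 p [ 516.5 -172.3  244.3] rpyerr: shift [-0.1 -0.9 47.3] rot [ 0.0003 -0.0006  0.    ] rad  F [-1.  -0.5 -0.7] w 14.0
[ 0.02553854 -0.00427375 -0.02010704]
```

Request:
carry_out([
  {"dx":0,"dy":-1,"dz":10,"ax":0,"ay":0,"az":0,"claw":5},
  {"dx":0,"dy":0,"dz":10,"ax":0,"ay":0,"az":0,"claw":5},
  {"dx":0,"dy":0,"dz":9,"ax":0,"ay":0,"az":0,"claw":5},
  {"dx":0,"dy":0,"dz":9,"ax":0,"ay":0,"az":0,"claw":5},
  {"dx":0,"dy":0,"dz":9,"ax":0,"ay":0,"az":0,"claw":5},
  {"dx":0,"dy":0,"dz":0,"ax":0,"ay":0,"az":0,"claw":5},
  {"dx":0,"dy":0,"dz":0,"ax":0,"ay":0,"az":0,"claw":5},
  {"dx":0,"dy":0,"dz":0,"ax":0,"ay":0,"az":0,"claw":5},
  {"dx":0,"dy":0,"dz":0,"ax":0,"ay":0,"az":0,"claw":5},
  {"dx":0,"dy":0,"dz":0,"ax":0,"ay":0,"az":0,"claw":5},
])

```text
clock: 12.3
ee_pos: [516.1, -171.2, 196.7]
orientation: [-0.0, 0.998, 0.066, -0.0]
contact_force: [0.4, -0.7, -1.3]
grip_width: 13.6
```

```bash
python3 - <<'E'
from pl import *
a=np.radians(7.57);X=np.array([np.cos(a),np.sin(a)]); c=np.array([544.1,-167.8])
RT=Rdown(7.57,0); d,r=show(np.r_[c-9*X,197],RT)
for i in range(3): print(bot.get_obs()['contact_force'],bot.get_obs()['ft_torque'])
E
```

```text
clock 12.30 p [ 516.1 -171.2  196.7] rpyerr: shift [19.2  0.3 -0.3] rot [-0.0001  0.0002 -0.    ] rad  F [ 0.4 -0.7 -1.3] w 13.6
[ 0.38870386 -0.70516146 -1.26177633] [ 0.04628428  0.00488158 -0.03491232]
[ 0.38870386 -0.70516146 -1.26177633] [ 0.04628428  0.00488158 -0.03491232]
[ 0.38870386 -0.70516146 -1.26177633] [ 0.04628428  0.00488158 -0.03491232]
```

Request:
carry_out([
  {"dx":4,"dy":0,"dz":0,"ax":0,"ay":0,"az":0,"claw":5},
  {"dx":4,"dy":0,"dz":0,"ax":0,"ay":0,"az":0,"claw":5},
  {"dx":4,"dy":0,"dz":0,"ax":0,"ay":0,"az":0,"claw":5},
  {"dx":4,"dy":0,"dz":0,"ax":0,"ay":0,"az":0,"claw":5},
  {"dx":3,"dy":0,"dz":0,"ax":0,"ay":0,"az":0,"claw":5},
  {"dx":0,"dy":0,"dz":0,"ax":0,"ay":0,"az":0,"claw":5},
  {"dx":0,"dy":0,"dz":0,"ax":0,"ay":0,"az":0,"claw":5},
  {"dx":0,"dy":0,"dz":0,"ax":0,"ay":0,"az":0,"claw":5},
  {"dx":0,"dy":0,"dz":0,"ax":0,"ay":0,"az":0,"claw":5},
  {"dx":0,"dy":0,"dz":0,"ax":0,"ay":0,"az":0,"claw":5},
])

```text
clock: 13.55
ee_pos: [534.8, -168.7, 196.6]
orientation: [-0.0, 0.998, 0.066, -0.0]
contact_force: [-1.0, -0.2, -0.1]
grip_width: 13.7
```

```bash
python3 - <<'E'
from pl import *
a=np.radians(7.57);X=np.array([np.cos(a),np.sin(a)]); c=np.array([544.1,-167.8])
RT=Rdown(7.57,0); d,r=show(np.r_[c-9*X,197],RT)
print(bot.get_obs()['ft_torque'])
s=Cam("scene"); s.crop("sc9.png",275,145,335,215,9)
E
```

```text
clock 13.55 p [ 534.8 -168.7  196.6] rpyerr: shift [ 0.3  0.3 -0.4] rot [-0.0002  0.0004 -0.0001] rad  F [-1.  -0.2 -0.1] w 13.7
[-0.05222903 -0.02814475  0.0459321 ]
```

View pics/sc9.png

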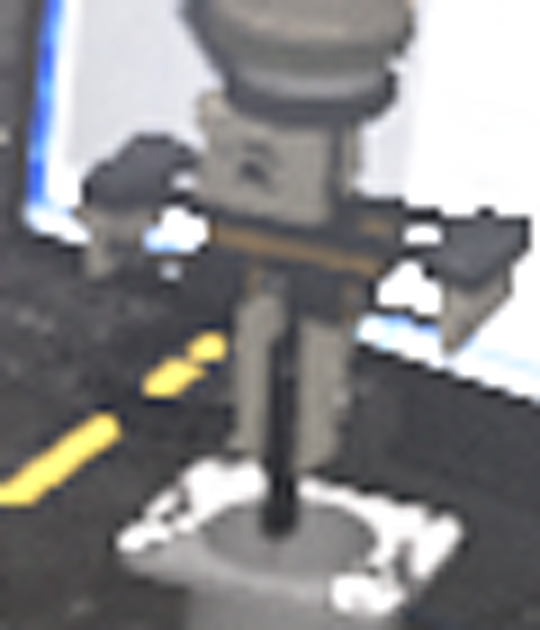

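Request:
carry_out([
  {"dx":0,"dy":0,"dz":-2,"ax":0,"ay":0,"az":0,"claw":5},
  {"dx":0,"dy":0,"dz":-3,"ax":0,"ay":0,"az":0,"claw":5},
  {"dx":0,"dy":0,"dz":-3,"ax":0,"ay":0,"az":0,"claw":5},
  {"dx":0,"dy":0,"dz":-3,"ax":0,"ay":0,"az":0,"claw":5},
  {"dx":0,"dy":0,"dz":-4,"ax":0,"ay":0,"az":0,"claw":5},
  {"dx":0,"dy":0,"dz":-6,"ax":0,"ay":0,"az":0,"claw":5},
  {"dx":0,"dy":0,"dz":-7,"ax":0,"ay":0,"az":0,"claw":5},
  {"dx":0,"dy":0,"dz":-7,"ax":0,"ay":0,"az":0,"claw":5},
  {"dx":0,"dy":0,"dz":-7,"ax":0,"ay":0,"az":0,"claw":5},
  {"dx":0,"dy":0,"dz":-6,"ax":0,"ay":0,"az":0,"claw":5},
])

```text
clock: 14.85
ee_pos: [535.0, -168.7, 245.1]
orientation: [-0.0, 0.998, 0.066, -0.0]
contact_force: [1.3, -0.2, -2.8]
grip_width: 13.8
```

```bash
python3 - <<'E'
from pl import *
a=np.radians(7.57);X=np.array([np.cos(a),np.sin(a)]); c=np.array([544.1,-167.8])
RT=Rdown(7.57,0); d,r=show(np.r_[c-9*X,197],RT)
print(bot.get_obs()['ft_torque'])
E
```

```text
clock 14.85 p [ 535.  -168.7  245.1] rpyerr: shift [ 0.2  0.3 48.1] rot [-0.0001  0.0002  0.    ] rad  F [ 1.3 -0.2 -2.8] w 13.8
[ 0.02611361  0.00691708 -0.03697072]
```

Request:
carry_out([
  {"dx":0,"dy":0,"dz":-8,"ax":0,"ay":0,"az":0,"claw":5},
  {"dx":0,"dy":0,"dz":-12,"ax":0,"ay":0,"az":0,"claw":5},
  {"dx":0,"dy":0,"dz":-16,"ax":0,"ay":0,"az":0,"claw":5},
  {"dx":0,"dy":0,"dz":-20,"ax":0,"ay":0,"az":0,"claw":5},
  {"dx":0,"dy":0,"dz":-22,"ax":0,"ay":0,"az":0,"claw":5},
  {"dx":0,"dy":0,"dz":-22,"ax":0,"ay":0,"az":0,"claw":5},
  {"dx":0,"dy":0,"dz":-20,"ax":0,"ay":0,"az":0,"claw":5},
  {"dx":0,"dy":0,"dz":-16,"ax":0,"ay":0,"az":0,"claw":5},
  {"dx":0,"dy":0,"dz":-12,"ax":0,"ay":0,"az":0,"claw":5},
  {"dx":0,"dy":0,"dz":-7,"ax":0,"ay":0,"az":0,"claw":5},
])

```text
clock: 16.1
ee_pos: [535.1, -168.7, 400.3]
orientation: [-0.0, 0.998, 0.066, 0.0]
contact_force: [0.2, -0.3, -1.9]
grip_width: 13.7
```

```bash
python3 - <<'E'
from pl import *
RT=Rdown(7.57,0)
T=np.array([450.3,-370.2]);d,r=show([T[0]-35,T[1]+1,400],RT)
s=Cam("scene"); s.crop("sc10.png",275,135,335,215,7.5)
p,Rm,o=cur(); pj=lambda q:((s.proj([q])[0]-[275,135]+.5)*7.5).round()
for z0 in (2,5,8): 
  b=p+Rm[:,2]*(165-z0-4.5)+Rm[:,0]*9; print(z0,pj(b),pj(b+36*Rm[:,1]),pj(b-36*Rm[:,1]),"under",pj(b+52*Rm[:,2]))
E
```

```text
clock 16.10 p [ 535.1 -168.7  400.3] rpyerr: shift [-145.1  182.9    0.3] rot [-0. -0. -0.] rad  F [ 0.2 -0.3 -1.9] w 13.7
2 [246. 360.] [310. 375.] [184. 345.] under [241. 448.]
5 [246. 355.] [310. 370.] [184. 340.] under [241. 443.]
8 [247. 349.] [310. 365.] [184. 334.] under [241. 438.]
```

View pics/sc10.png

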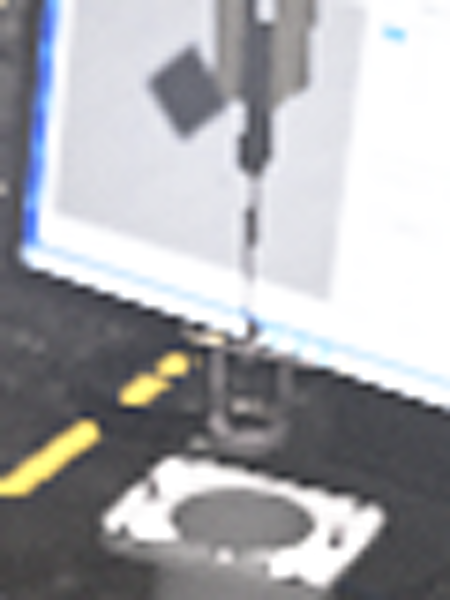

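Request:
carry_out([
  {"dx":-1.5,"dy":2,"dz":0,"ax":0,"ay":0,"az":0,"claw":5},
  {"dx":-4,"dy":4.5,"dz":0,"ax":0,"ay":0,"az":0,"claw":5},
  {"dx":-6,"dy":7.5,"dz":0,"ax":0,"ay":0,"az":0,"claw":5},
  {"dx":-8,"dy":9,"dz":0,"ax":0,"ay":0,"az":0,"claw":5},
  {"dx":-9.5,"dy":11,"dz":0,"ax":0,"ay":0,"az":0,"claw":5},
  {"dx":-9.5,"dy":11,"dz":0,"ax":0,"ay":0,"az":0,"claw":5},
  {"dx":-10,"dy":12,"dz":0,"ax":0,"ay":0,"az":0,"claw":5},
  {"dx":-10,"dy":12,"dz":0,"ax":0,"ay":0,"az":0,"claw":5},
  {"dx":-10,"dy":12,"dz":0,"ax":0,"ay":0,"az":0,"claw":5},
  {"dx":-9.5,"dy":11,"dz":0,"ax":0,"ay":0,"az":0,"claw":5},
])

```text
clock: 17.4
ee_pos: [469.2, -271.1, 399.5]
orientation: [-0.0, 0.998, 0.066, -0.0]
contact_force: [-0.2, -0.3, -2.5]
grip_width: 13.9
```

Request:
carry_out([
  {"dx":-9.5,"dy":11,"dz":0,"ax":0,"ay":0,"az":0,"claw":5},
  {"dx":-10,"dy":12,"dz":5,"ax":0,"ay":0,"az":0,"claw":5},
  {"dx":-10,"dy":12,"dz":5,"ax":0,"ay":0,"az":0,"claw":5},
  {"dx":-10,"dy":12,"dz":8,"ax":0,"ay":0,"az":0,"claw":5},
  {"dx":-9.5,"dy":11,"dz":8,"ax":0,"ay":0,"az":0,"claw":5},
  {"dx":-9.5,"dy":11,"dz":8,"ax":0,"ay":0,"az":0,"claw":5},
  {"dx":-8,"dy":9,"dz":8,"ax":0,"ay":0,"az":0,"claw":5},
  {"dx":-6,"dy":7.5,"dz":8,"ax":0,"ay":0,"az":0,"claw":5},
  {"dx":-4,"dy":4.5,"dz":8,"ax":0,"ay":0,"az":0,"claw":5},
  {"dx":-1.5,"dy":2,"dz":8,"ax":0,"ay":0,"az":0,"claw":5},
])

```text
clock: 18.65
ee_pos: [404.4, -371.8, 333.0]
orientation: [-0.0, 0.998, 0.066, -0.0]
contact_force: [-0.6, -0.4, -2.0]
grip_width: 13.6
```

```bash
python3 - <<'E'
from pl import *
RT=Rdown(7.57,0)
show([405.4,-370.1,212],RT)
s=Cam("scene"); s.crop("sc11.png",285,175,385,285,5.4)
t=Cam("top"); t.crop("tc11.png",345,180,415,260,7)
p,Rm,o=cur(); pj=lambda q:((s.proj([q])[0]-[285,175]+.5)*5.4).round()
for z0 in (2,5,8): 
  b=p+Rm[:,2]*(165-z0-4.5)+Rm[:,0]*9; print(z0,pj(b),pj(b+36*Rm[:,1]),pj(b-36*Rm[:,1]),"under",pj(b+52*Rm[:,2]))
E
```

```text
clock 18.65 p [ 404.4 -371.8  333. ] rpyerr: shift [  1.3  -1.6 121. ] rot [-0.0004  0.0004 -0.0002] rad  F [-0.6 -0.4 -2. ] w 13.6
2 [276. 288.] [328. 303.] [225. 273.] under [269. 354.]
5 [276. 284.] [329. 299.] [225. 269.] under [270. 351.]
8 [277. 280.] [329. 295.] [225. 266.] under [270. 347.]
```

View pics/sc11.png

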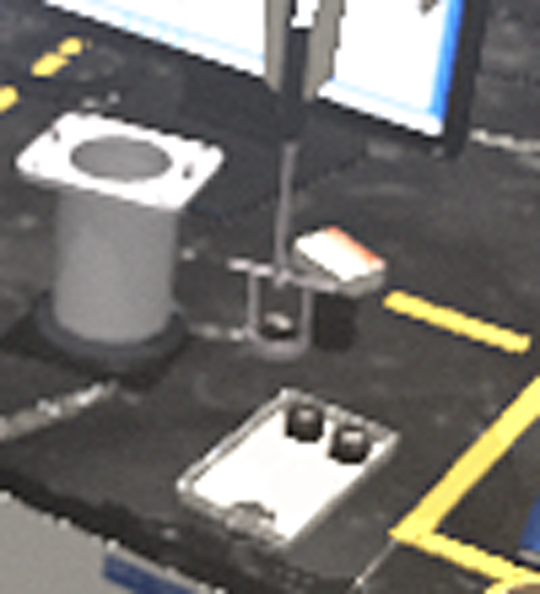

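View pics/tc11.png

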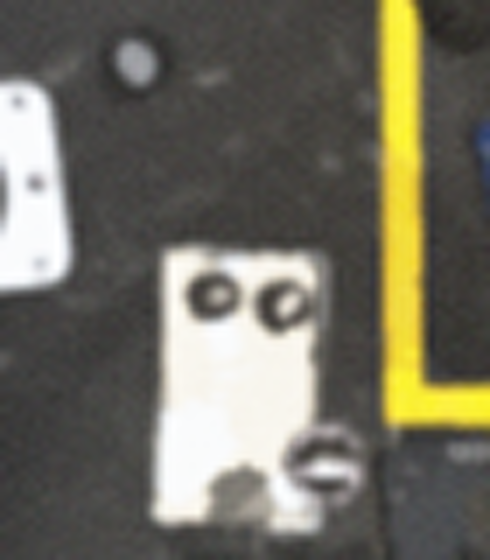

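Request:
carry_out([
  {"dx":1,"dy":-1.5,"dz":6,"ax":0,"ay":0,"az":0,"claw":5},
  {"dx":0,"dy":0,"dz":10,"ax":0,"ay":0,"az":0,"claw":5},
  {"dx":0,"dy":0,"dz":14,"ax":0,"ay":0,"az":0,"claw":5},
  {"dx":0,"dy":0,"dz":16,"ax":0,"ay":0,"az":0,"claw":5},
  {"dx":0,"dy":0,"dz":16,"ax":0,"ay":0,"az":0,"claw":5},
  {"dx":0,"dy":0,"dz":16,"ax":0,"ay":0,"az":0,"claw":5},
  {"dx":0,"dy":0,"dz":14,"ax":0,"ay":0,"az":0,"claw":5},
  {"dx":0,"dy":0,"dz":10,"ax":0,"ay":0,"az":0,"claw":5},
  {"dx":0,"dy":0,"dz":6,"ax":0,"ay":0,"az":0,"claw":5},
  {"dx":0,"dy":0,"dz":3,"ax":0,"ay":0,"az":0,"claw":5},
])

```text
clock: 20.0
ee_pos: [405.3, -370.0, 222.4]
orientation: [-0.0, 0.998, 0.066, -0.0]
contact_force: [-1.0, 0.2, -1.8]
grip_width: 14.0
```

```bash
python3 - <<'E'
from pl import *
RT=Rdown(7.57,0)
show([405.4,-370.1,188],RT)
s=Cam("scene"); s.crop("sc12.png",305,195,375,285,7)
t=Cam("top"); t.crop("tc12.png",355,190,405,260,8)
p,Rm,o=cur(); b=p+Rm[:,2]*(165-7-4.5+52)+Rm[:,0]*9
print(b,((t.proj([b])[0]-[355,190]+.5)*8),((s.proj([b])[0]-[305,195]+.5)*7))
E
```

```text
clock 20.00 p [ 405.3 -370.   222.4] rpyerr: shift [ 0.1  0.1 34.4] rot [-0.0002  0.0003 -0.    ] rad  F [-1.   0.2 -1.8] w 14.0
[ 414.16745084 -368.83370546   17.05972348] [194.20469397 440.01262268] [191.83781491 484.03336881]
```

View pics/sc12.png

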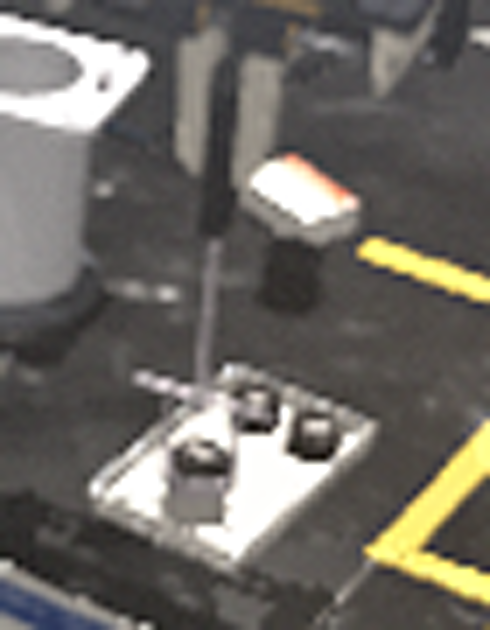

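View pics/tc12.png

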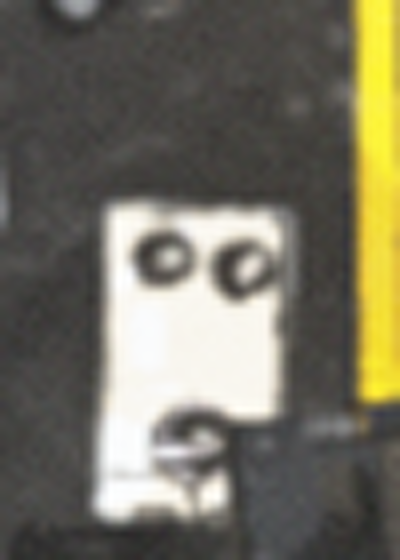

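Request:
carry_out([
  {"dx":0,"dy":0,"dz":4,"ax":0,"ay":0,"az":0,"claw":5},
  {"dx":0,"dy":0,"dz":4,"ax":0,"ay":0,"az":0,"claw":5},
  {"dx":0,"dy":0,"dz":3,"ax":0,"ay":0,"az":0,"claw":5},
  {"dx":0,"dy":0,"dz":3,"ax":0,"ay":0,"az":0,"claw":5},
  {"dx":0,"dy":0,"dz":3,"ax":0,"ay":0,"az":0,"claw":5},
  {"dx":0,"dy":0,"dz":3,"ax":0,"ay":0,"az":0,"claw":5},
  {"dx":0,"dy":0,"dz":4,"ax":0,"ay":0,"az":0,"claw":5},
  {"dx":0,"dy":0,"dz":5,"ax":0,"ay":0,"az":0,"claw":5},
  {"dx":0,"dy":0,"dz":5,"ax":0,"ay":0,"az":0,"claw":5},
  {"dx":0,"dy":0,"dz":0,"ax":0,"ay":0,"az":0,"claw":5},
])

```text
clock: 21.35
ee_pos: [405.0, -369.7, 187.8]
orientation: [-0.001, 0.998, 0.066, -0.001]
contact_force: [0.2, 0.4, -0.6]
grip_width: 13.6
```

```bash
python3 - <<'E'
from pl import *
RT=Rdown(7.57,0)
show([405.4,-370.1,188],RT)
s=Cam("scene"); s.crop("sc13.png",310,205,370,285,7.5)
p,Rm,o=cur(); b=p+Rm[:,2]*(158)
print(b,((s.proj([b])[0]-[310,205]+.5)*7.5))
for x,z in((-36,54),(36,54),(0,54),(0,2)):
  c=np.array([414.3,-368.9,z])-Rm[:,1]*x; print(((s.proj([c])[0]-[310,205]+.5)*7.5))
E
```

```text
clock 21.35 p [ 405.  -369.7  187.8] rpyerr: shift [ 0.4  0.5 -0.2] rot [-0.0013  0.0011 -0.    ] rad  F [ 0.2  0.4 -0.6] w 13.6
[ 404.97437867 -369.73044853   30.22089732] [162.7736426  431.17695256]
[244.41435925 403.50265827]
[105.88321227 360.50149999]
[174.4961667  381.80621785]
[165.78966448 468.33354685]
```

View pics/sc13.png

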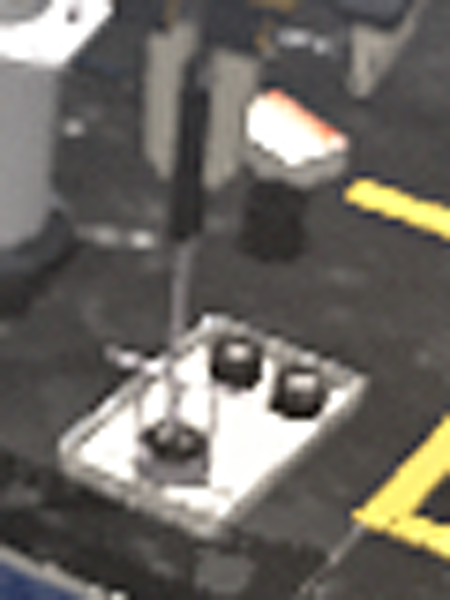

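Request:
carry_out([
  {"dx":-2,"dy":0,"dz":0,"ax":0,"ay":0,"az":0,"claw":5},
  {"dx":-3,"dy":0,"dz":0,"ax":0,"ay":0,"az":0,"claw":5},
  {"dx":-3,"dy":0,"dz":0,"ax":0,"ay":0,"az":0,"claw":5},
  {"dx":-3,"dy":0,"dz":0,"ax":0,"ay":0,"az":0,"claw":5},
  {"dx":-3,"dy":0,"dz":0,"ax":0,"ay":0,"az":0,"claw":5},
  {"dx":-3,"dy":0,"dz":0,"ax":0,"ay":0,"az":0,"claw":5},
  {"dx":-3,"dy":0,"dz":0,"ax":0,"ay":0,"az":0,"claw":5},
  {"dx":-3,"dy":0,"dz":0,"ax":0,"ay":0,"az":0,"claw":5},
  {"dx":0,"dy":0,"dz":0,"ax":0,"ay":0,"az":0,"claw":5},
  {"dx":0,"dy":0,"dz":0,"ax":0,"ay":0,"az":0,"claw":5},
])

```text
clock: 22.65
ee_pos: [382.5, -373.0, 188.6]
orientation: [-0.0, 0.998, 0.066, -0.0]
contact_force: [-0.3, -0.3, -0.4]
grip_width: 13.9
```

```bash
python3 - <<'E'
from pl import *
RT=Rdown(7.57,0)
show([405.4,-370.1,188],RT)
s=Cam("scene"); s.crop("sc14.png",310,205,370,285,7.5)
E
```

```text
clock 22.65 p [ 382.5 -373.   188.6] rpyerr: shift [23.1  0.1  0.6] rot [-0.0003  0.0003 -0.    ] rad  F [-0.3 -0.3 -0.4] w 13.9
```

View pics/sc14.png

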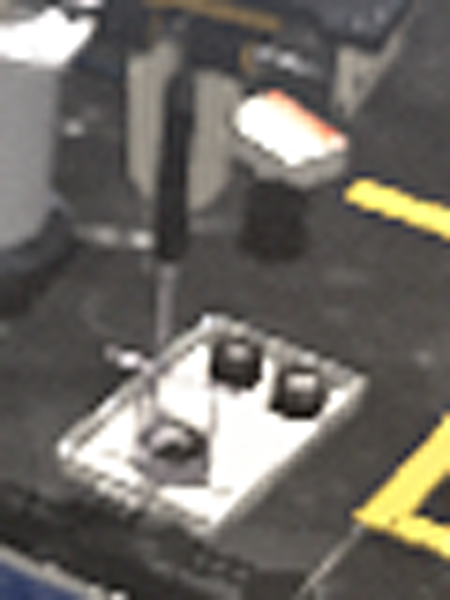

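Request:
carry_out([
  {"dx":0,"dy":0,"dz":-5,"ax":0,"ay":0,"az":0,"claw":5},
  {"dx":0,"dy":0,"dz":-8,"ax":0,"ay":0,"az":0,"claw":5},
  {"dx":0,"dy":0,"dz":-10,"ax":0,"ay":0,"az":0,"claw":5},
  {"dx":0,"dy":0,"dz":-12,"ax":0,"ay":0,"az":0,"claw":5},
  {"dx":0,"dy":0,"dz":-15,"ax":0,"ay":0,"az":0,"claw":5},
  {"dx":0,"dy":0,"dz":-25,"ax":0,"ay":0,"az":0,"claw":5},
  {"dx":0,"dy":0,"dz":-35,"ax":0,"ay":0,"az":0,"claw":5},
  {"dx":0,"dy":0,"dz":-35,"ax":0,"ay":0,"az":0,"claw":5},
  {"dx":0,"dy":0,"dz":-35,"ax":0,"ay":0,"az":0,"claw":5},
  {"dx":0,"dy":0,"dz":-30,"ax":0,"ay":0,"az":0,"claw":5},
])

```text
clock: 23.95
ee_pos: [382.6, -373.1, 401.2]
orientation: [0.001, 0.998, 0.066, 0.0]
contact_force: [0.6, 0.2, -0.6]
grip_width: 14.1
```

```bash
python3 - <<'E'
from pl import *
# grasp pose
G=np.array([542.45,17.08,180.36]); q=np.array([-0.12767695,0.86487129,0.40242964,0.2715633]); RG=rot(q).as_matrix()
pre=G-RG[:,2]*43+0*RG[:,0]
hi=pre+RG[:,0]*60-RG[:,2]*75
np.set_printoptions(suppress=True)
p,Rm,o=cur(); print(o['q'])
d,r=show(hi,RG); print(hi,pre,np.linalg.norm(d),np.linalg.norm(r))
s=Cam("scene"); s.crop("sc15.png",310,205,370,285,7.5)
E
```

```text
[-0.86863957 -0.05293107  1.36694992 -0.0002199   1.82616202  0.5699652 ]
clock 23.95 p [ 382.6 -373.1  401.2] rpyerr: shift [ 196.5 -353.2   89.4] rot [ 0.2288  0.5803 -0.715 ] rad  F [ 0.6  0.2 -0.6] w 14.1
[530.8636808    2.83391318 311.45846001] [526.67017701  -1.81499559 215.61586941] 413.9296909851685 0.9488190803264807
```

View pics/sc15.png

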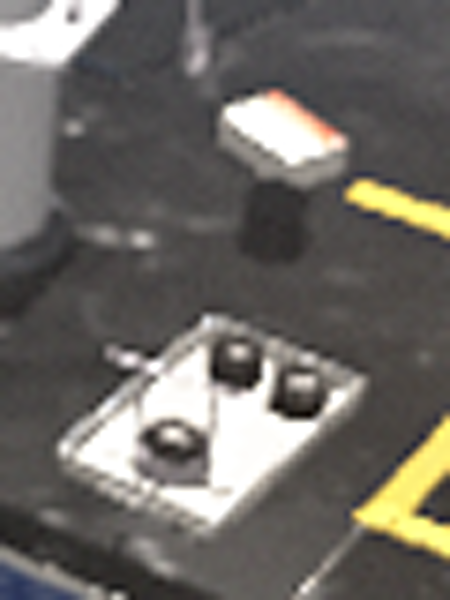

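Request:
carry_out([
  {"dx":20,"dy":-35,"dz":0,"ax":0,"ay":0,"az":0,"claw":5},
  {"dx":20,"dy":-35,"dz":0,"ax":0,"ay":0,"az":0,"claw":5},
  {"dx":20,"dy":-36,"dz":0,"ax":0,"ay":0,"az":0,"claw":5},
  {"dx":20,"dy":-35,"dz":0,"ax":0,"ay":0,"az":0,"claw":5},
  {"dx":20,"dy":-35,"dz":0,"ax":0,"ay":0,"az":0,"claw":5},
  {"dx":20,"dy":-36,"dz":0,"ax":0,"ay":0,"az":0,"claw":5},
  {"dx":20,"dy":-35,"dz":0,"ax":0,"ay":0,"az":0,"claw":5},
  {"dx":19,"dy":-35,"dz":0,"ax":0,"ay":0,"az":0,"claw":5},
  {"dx":19,"dy":-36,"dz":0,"ax":0,"ay":0,"az":0,"claw":5},
  {"dx":19,"dy":-35,"dz":0,"ax":0,"ay":0,"az":0,"claw":5},
])

```text
clock: 25.25
ee_pos: [531.6, 4.2, 398.8]
orientation: [-0.0, 0.998, 0.066, -0.0]
contact_force: [1.1, -0.2, -1.5]
grip_width: 14.0
```

Request:
carry_out([
  {"dx":0,"dy":0,"dz":0,"ax":0.038,"ay":0.0967,"az":-0.119,"claw":5},
  {"dx":0,"dy":0,"dz":0,"ax":0.038,"ay":0.0967,"az":-0.119,"claw":5},
  {"dx":0,"dy":0,"dz":0,"ax":0.038,"ay":0.0967,"az":-0.119,"claw":5},
  {"dx":0,"dy":0,"dz":0,"ax":0.038,"ay":0.0967,"az":-0.119,"claw":5},
  {"dx":0,"dy":0,"dz":0,"ax":0.038,"ay":0.0967,"az":-0.119,"claw":5},
  {"dx":0,"dy":0,"dz":0,"ax":0.038,"ay":0.0967,"az":-0.119,"claw":5},
  {"dx":0,"dy":0,"dz":0,"ax":0,"ay":0,"az":0,"claw":5},
  {"dx":0,"dy":0,"dz":0,"ax":0,"ay":0,"az":0,"claw":5},
  {"dx":0,"dy":0,"dz":0,"ax":0,"ay":0,"az":0,"claw":5},
  {"dx":0,"dy":0,"dz":0,"ax":0,"ay":0,"az":0,"claw":5},
])

```text
clock: 26.5
ee_pos: [531.5, 3.5, 399.0]
orientation: [-0.128, 0.865, 0.402, 0.271]
contact_force: [-0.4, -0.2, -0.9]
grip_width: 13.6
```

```bash
cat >> pl.py <<'E'
G=np.array([542.45,17.08,180.36]); RG=rot(np.array([-0.12767695,0.86487129,0.40242964,0.2715633])).as_matrix()
np.set_printoptions(suppress=True)
E
python3 - <<'E'
from pl import *
show(G,RG)
E
```

```text
clock 26.50 p [531.5   3.5 399. ] rpyerr: shift [-110.8    0.4  189.4] rot [-0.0006  0.0005 -0.0011] rad  F [-0.4 -0.2 -0.9] w 13.6
```

Request:
carry_out([
  {"dx":-20,"dy":0,"dz":26,"ax":0,"ay":0,"az":-0.001,"claw":5},
  {"dx":-22,"dy":0,"dz":26,"ax":0,"ay":0,"az":0,"claw":5},
  {"dx":-22,"dy":0,"dz":26,"ax":0,"ay":0,"az":0,"claw":5},
  {"dx":-22,"dy":0,"dz":26,"ax":0,"ay":0,"az":0,"claw":5},
  {"dx":-14,"dy":0,"dz":20,"ax":0,"ay":0,"az":0,"claw":5},
  {"dx":-5,"dy":0,"dz":10,"ax":0,"ay":0,"az":0,"claw":5},
  {"dx":-3,"dy":0,"dz":5,"ax":0,"ay":0,"az":0,"claw":5},
  {"dx":0,"dy":0,"dz":0,"ax":0,"ay":0,"az":0,"claw":5},
  {"dx":0,"dy":0,"dz":0,"ax":0,"ay":0,"az":0,"claw":5},
  {"dx":0,"dy":0,"dz":0,"ax":0,"ay":0,"az":0,"claw":5},
])

```text
clock: 27.75
ee_pos: [525.5, -3.9, 223.6]
orientation: [-0.128, 0.865, 0.402, 0.272]
contact_force: [-0.3, 0.1, -1.0]
grip_width: 13.7
```

```bash
python3 - <<'E'
from pl import *
show(G,RG)
t=Cam("top"); t.crop("tc16.png",240,170,315,226,10)
s=Cam("scene"); s.crop("sc16.png",242,164,302,234,8)
E
```

```text
clock 27.75 p [525.5  -3.9 223.6] rpyerr: shift [-2.7 -0.4 50.9] rot [ 0.0005 -0.0003 -0.0002] rad  F [-0.3  0.1 -1. ] w 13.7
```

View pics/tc16.png

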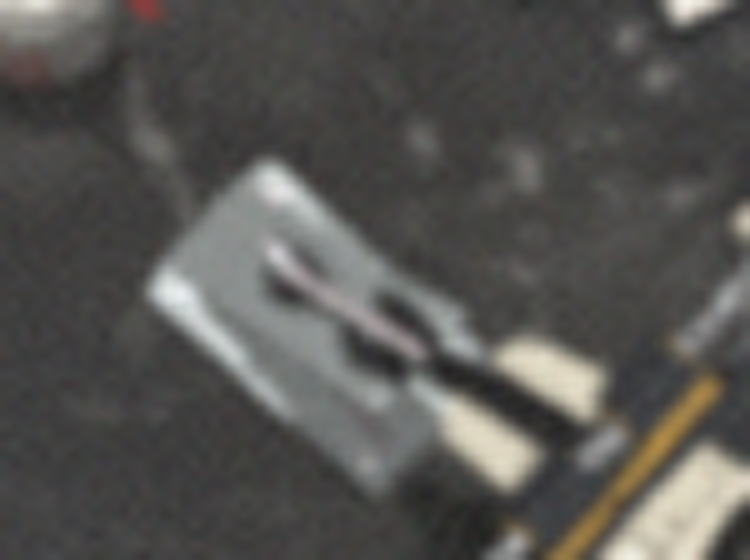

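View pics/sc16.png

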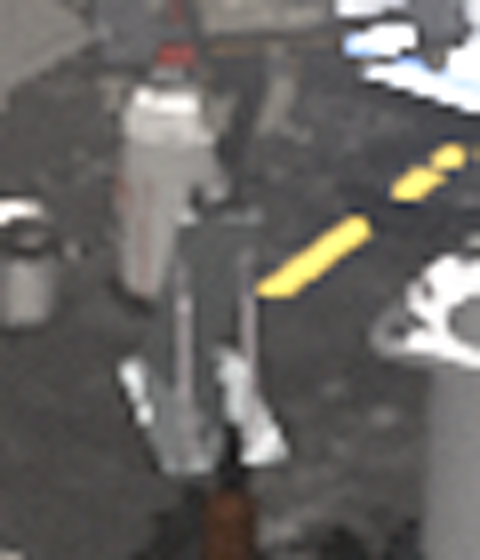

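Request:
carry_out([
  {"dx":-2,"dy":-0.4,"dz":6,"ax":0,"ay":0,"az":0,"claw":5},
  {"dx":-0.7,"dy":0,"dz":8,"ax":0,"ay":0,"az":0,"claw":5},
  {"dx":0,"dy":0,"dz":8,"ax":0,"ay":0,"az":0,"claw":5},
  {"dx":0,"dy":0,"dz":6,"ax":0,"ay":0,"az":0,"claw":5},
  {"dx":0,"dy":0,"dz":5,"ax":0,"ay":0,"az":0,"claw":5},
  {"dx":0,"dy":0,"dz":5,"ax":0,"ay":0,"az":0,"claw":5},
  {"dx":0,"dy":0,"dz":5,"ax":0,"ay":0,"az":0,"claw":5},
  {"dx":0,"dy":0,"dz":4,"ax":0,"ay":0,"az":0,"claw":5},
  {"dx":0,"dy":0,"dz":0,"ax":0,"ay":0,"az":0,"claw":5},
  {"dx":0,"dy":0,"dz":0,"ax":0,"ay":0,"az":0,"claw":5},
])

```text
clock: 29.1
ee_pos: [541.0, 15.9, 182.7]
orientation: [-0.128, 0.865, 0.402, 0.272]
contact_force: [6.5, 4.7, -1.2]
grip_width: 13.2
```

```bash
python3 - <<'E'
from pl import *
show(G,RG); print(bot.get_obs()['ft_torque'])
E
```

```text
clock 29.10 p [541.   15.9 182.7] rpyerr: shift [0.2 0.4 3. ] rot [-0.0004 -0.0009 -0.0009] rad  F [ 6.5  4.7 -1.2] w 13.2
[ 0.53427221 -0.96926985 -0.23396267]
```

Request:
carry_out([
  {"dx":0.7,"dy":0,"dz":1,"ax":0,"ay":0,"az":0,"claw":5},
  {"dx":0,"dy":0,"dz":1,"ax":0,"ay":0,"az":0,"claw":5},
  {"dx":0,"dy":0,"dz":0.5,"ax":0,"ay":0,"az":0,"claw":5},
  {"dx":0,"dy":0,"dz":0,"ax":0,"ay":0,"az":0,"claw":5},
  {"dx":0,"dy":0,"dz":0,"ax":0,"ay":0,"az":0,"claw":5},
  {"dx":0,"dy":0,"dz":0,"ax":0,"ay":0,"az":0,"claw":5},
  {"dx":0,"dy":0,"dz":0,"ax":0,"ay":0,"az":0,"claw":5},
  {"dx":0,"dy":0,"dz":0,"ax":0,"ay":0,"az":0,"claw":5},
  {"dx":0,"dy":0,"dz":0,"ax":0,"ay":0,"az":0,"claw":5},
  {"dx":0,"dy":0,"dz":0,"ax":0,"ay":0,"az":0,"claw":5},
])

```text
clock: 30.35
ee_pos: [541.8, 17.1, 180.9]
orientation: [-0.128, 0.865, 0.402, 0.271]
contact_force: [3.2, 0.2, 0.9]
grip_width: 13.9
```

```bash
python3 - <<'E'
from pl import *
show(G,RG); o=bot.get_obs();print(o['ft_torque'],RG.T@o['contact_force'])
t=Cam("top"); t.crop("tc17.png",240,170,315,226,10)
E
```

```text
clock 30.35 p [541.8  17.1 180.9] rpyerr: shift [0.  0.5 0.7] rot [-0.0007  0.0002 -0.0009] rad  F [3.2 0.2 0.9] w 13.9
[-0.28915262 -0.14954729 -0.12966216] [2.33805964 2.34051839 0.57535607]
```

View pics/tc17.png

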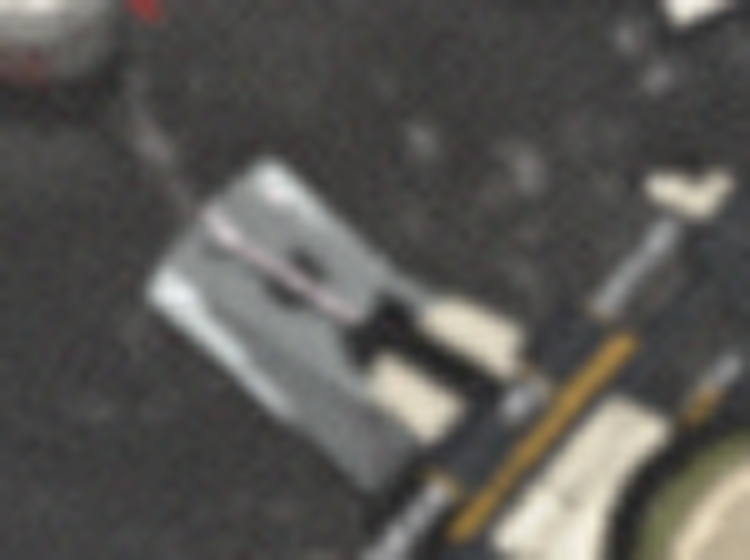

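Request:
carry_out([
  {"dx":0,"dy":0.4,"dz":0.7,"ax":0,"ay":0,"az":0,"claw":5},
  {"dx":0,"dy":0,"dz":0,"ax":0,"ay":0,"az":0,"claw":5},
  {"dx":0,"dy":0,"dz":0,"ax":0,"ay":0,"az":0,"claw":14},
  {"dx":0,"dy":0,"dz":0,"ax":0,"ay":0,"az":0,"claw":18},
  {"dx":0,"dy":0,"dz":0,"ax":0,"ay":0,"az":0,"claw":25},
  {"dx":0,"dy":0,"dz":0,"ax":0,"ay":0,"az":0,"claw":40},
  {"dx":0,"dy":0,"dz":0,"ax":0,"ay":0,"az":0,"claw":50},
  {"dx":0,"dy":0,"dz":0,"ax":0,"ay":0,"az":0,"claw":50},
  {"dx":0,"dy":0,"dz":-5,"ax":0,"ay":0,"az":0,"claw":50},
  {"dx":0,"dy":0,"dz":-10,"ax":0,"ay":0,"az":0,"claw":50},
])

```text
clock: 31.65
ee_pos: [536.6, 10.6, 192.9]
orientation: [-0.128, 0.865, 0.402, 0.271]
contact_force: [0.6, -0.1, -0.4]
grip_width: 49.9
```

```bash
python3 - <<'E'
from pl import *
show(G,RG); o=bot.get_obs()
t=Cam("top"); t.crop("tc18.png",240,170,315,226,10)
s=Cam("scene"); s.crop("sc18.png",242,164,302,234,8)
E
```

```text
clock 31.65 p [536.6  10.6 192.9] rpyerr: shift [-0.   0.3 15.3] rot [-0.0013  0.0001 -0.0009] rad  F [ 0.6 -0.1 -0.4] w 49.9
```

View pics/tc18.png

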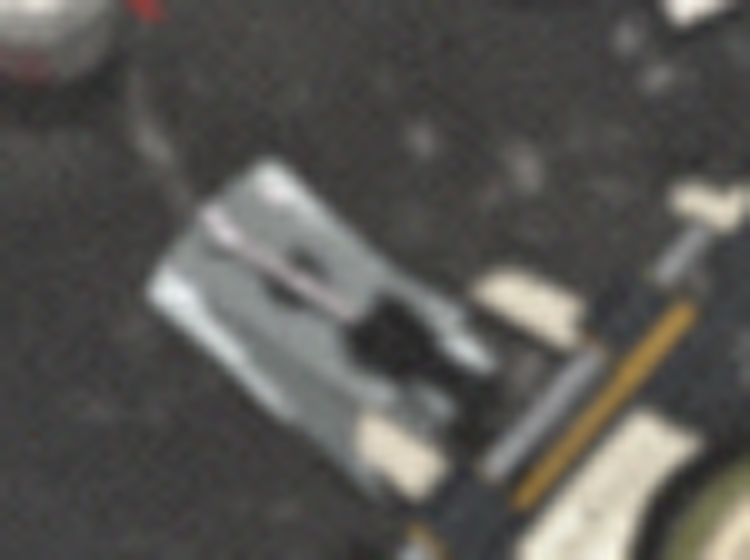

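View pics/sc18.png

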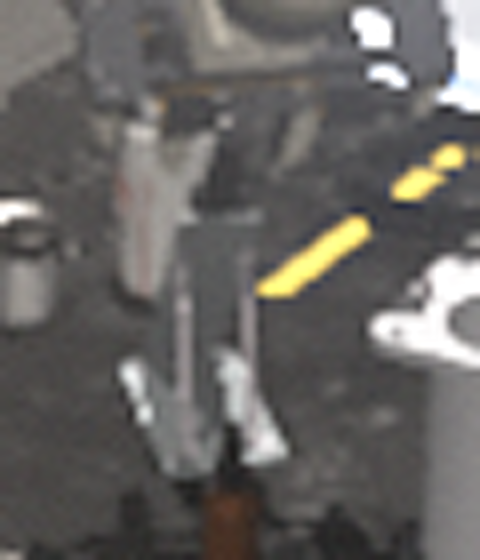

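Request:
carry_out([
  {"dx":0,"dy":0,"dz":-15,"ax":0,"ay":0,"az":0,"claw":50},
  {"dx":0,"dy":0,"dz":-25,"ax":0,"ay":0,"az":0,"claw":50},
  {"dx":0,"dy":0,"dz":-30,"ax":0,"ay":0,"az":0,"claw":50},
  {"dx":0,"dy":0,"dz":-40,"ax":0,"ay":0,"az":0,"claw":50},
  {"dx":0,"dy":0,"dz":-30,"ax":0,"ay":0,"az":0,"claw":50},
  {"dx":0,"dy":0,"dz":0,"ax":0,"ay":-0.153,"az":0,"claw":50},
  {"dx":0,"dy":0,"dz":0,"ax":0,"ay":-0.153,"az":0,"claw":50},
  {"dx":0,"dy":0,"dz":0,"ax":0,"ay":-0.153,"az":0,"claw":50},
  {"dx":0,"dy":0,"dz":0,"ax":0,"ay":-0.152,"az":0,"claw":50},
  {"dx":0,"dy":0,"dz":0,"ax":0,"ay":0,"az":0,"claw":50},
])

```text
clock: 33.0
ee_pos: [486.3, -49.4, 308.0]
orientation: [-0.001, 0.906, 0.424, -0.002]
contact_force: [0.6, 0.1, 0.4]
grip_width: 49.8
```

```bash
python3 - <<'E'
from m import *
from pl import *
t=Cam("top"); t.crop("tc19.png",195,200,250,256,13)
s=Cam("scene"); s.crop("sc19.png",195,195,245,235,14)
hc,P=rect_on(t,(200,205,242,252),6); print("cover",hc)
hf,_=rect_on(t,(312,188,358,228),145); print("flange",hf)
show([464.1,241.2,120],Rdown(162.3))
c=np.array(hc[0]);a=np.radians(hc[2]);X=np.array([np.cos(a),np.sin(a)]);Y=np.array([-np.sin(a),np.cos(a)])
for n,q in (("handle top",np.r_[c,42]),("hL",np.r_[c+33*Y,42]),("hR",np.r_[c-33*Y,42]),("hole",np.r_[c+54*Y,6]),("hole2",np.r_[c-54*Y,6])):
    print(n,q,((t.proj([q])[0]-[195,200]+.5)*13).round(),((s.proj([q])[0]-[195,195]+.5)*14).round())
E
```

```text
cover ((464.0003967285156, 241.27798461914062), (106.57131958007812, 134.9037628173828), 71.80842590332031)
flange ((542.513427734375, -167.86349487304688), (140.3590545654297, 163.06056213378906), 0.44677650928497314)
clock 33.10 p [485.6 -50.6 307.6] rpyerr: shift [ 209.6 -203.3  188.6] rot [-0.002  -0.0044 -1.9602] rad  F [ 0.1 -0.4 -0. ] w 49.9
handle top [464.00039673 241.27798462  42.        ] [337. 368.] [326. 137.]
hL [432.64980361 251.58042663  42.        ] [298. 475.] [236. 164.]
hR [495.35098984 230.97554261  42.        ] [376. 261.] [414. 110.]
hole [412.69942618 258.13652609   6.        ] [287. 541.] [183. 280.]
hole2 [515.30136728 224.41944315   6.        ] [411. 200.] [472. 189.]
```

View pics/tc19.png

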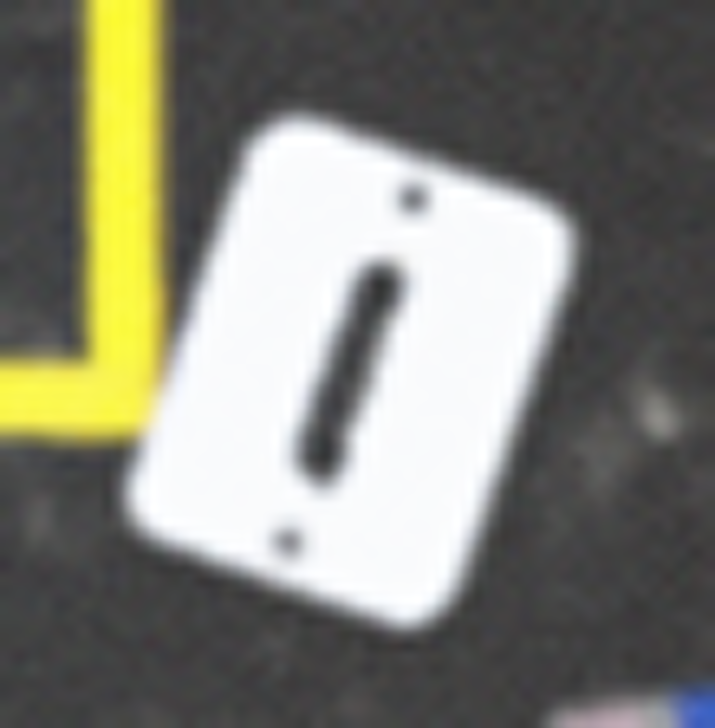

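View pics/sc19.png

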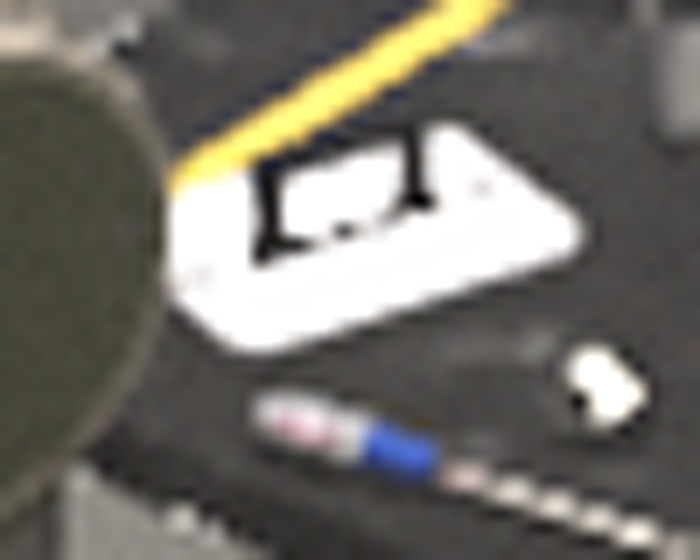

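```bash
python3 - <<'E'
from m import *
from pl import *
t=Cam("top"); im=cv2.resize(t.im,None,fx=8,fy=8,interpolation=cv2.INTER_CUBIC); g=cv2.cvtColor(im,cv2.COLOR_BGR2GRAY)
def spot(u,v,z,r=2.2):
    x,y=(np.array([u,v])+.5)*8; R_=int(r*8); w=255-g[int(y)-R_:int(y)+R_,int(x)-R_:int(x)+R_].astype(float); w=np.clip(w-w.max()*.5,0,None)
    yy,xx=np.mgrid[:w.shape[0],:w.shape[1]]; c=np.array([(w*xx).sum(),(w*yy).sum()])/w.sum()+[int(x)-R_,int(y)-R_]
    uv=(c+.5)/8-.5; return t.onz([uv],z)[0],uv
A,_=spot(195+413/13-.5,200+199/13-.5,6);B,_=spot(195+288/13-.5,200+541/13-.5,6)
d=A-B; print(A,B,(A+B)/2,np.linalg.norm(d),np.degrees(np.arctan2(d[1],d[0])))
E
```

```text
[515.46173956 223.84727824   6.        ] [412.34968811 257.50319854   6.        ] [463.90571384 240.67523839   6.        ] 108.46573710436277 -18.076756296691066
```

Request:
carry_out([
  {"dx":42,"dy":-40.7,"dz":0,"ax":0,"ay":0,"az":0,"claw":60},
  {"dx":42,"dy":-40.7,"dz":0,"ax":0,"ay":0,"az":0,"claw":60},
  {"dx":42,"dy":-40.7,"dz":0,"ax":0,"ay":0,"az":0,"claw":60},
  {"dx":42,"dy":-40.7,"dz":0,"ax":0,"ay":0,"az":0,"claw":60},
  {"dx":42,"dy":-40.7,"dz":0,"ax":0,"ay":0,"az":0,"claw":60},
  {"dx":0,"dy":0,"dz":0,"ax":0,"ay":0,"az":-0.18,"claw":60},
  {"dx":0,"dy":0,"dz":0,"ax":0,"ay":0,"az":-0.18,"claw":60},
  {"dx":0,"dy":0,"dz":0,"ax":0,"ay":0,"az":-0.18,"claw":60},
  {"dx":0,"dy":0,"dz":0,"ax":0,"ay":0,"az":-0.18,"claw":60},
  {"dx":0,"dy":0,"dz":0,"ax":0,"ay":0,"az":-0.18,"claw":60},
])

```text
clock: 34.4
ee_pos: [465.3, 239.2, 308.2]
orientation: [-0.002, 0.632, 0.775, 0.0]
contact_force: [1.1, -0.7, 0.4]
grip_width: 60.2
```

Request:
carry_out([
  {"dx":0,"dy":0,"dz":30,"ax":0,"ay":0,"az":-0.176,"claw":60},
  {"dx":0,"dy":0,"dz":30,"ax":0,"ay":0,"az":-0.176,"claw":60},
  {"dx":0,"dy":0,"dz":30,"ax":0,"ay":0,"az":-0.176,"claw":60},
  {"dx":0,"dy":0,"dz":30,"ax":0,"ay":0,"az":-0.176,"claw":60},
  {"dx":0,"dy":0,"dz":30,"ax":0,"ay":0,"az":-0.176,"claw":60},
  {"dx":0,"dy":0,"dz":30,"ax":0,"ay":0,"az":-0.176,"claw":60},
  {"dx":0,"dy":0,"dz":0,"ax":0,"ay":0,"az":0,"claw":60},
  {"dx":0,"dy":0,"dz":0,"ax":0,"ay":0,"az":0,"claw":60},
  {"dx":0,"dy":0,"dz":0,"ax":0,"ay":0,"az":0,"claw":60},
  {"dx":0,"dy":0,"dz":0,"ax":0,"ay":0,"az":0,"claw":60},
])

```text
clock: 35.65
ee_pos: [465.3, 241.1, 129.2]
orientation: [-0.001, 0.157, 0.988, 0.001]
contact_force: [0.4, -0.7, 0.8]
grip_width: 59.9
```

```bash
python3 - <<'E'
from pl import *
show([464,241,28],Rdown(162.0)); print(bot.get_obs()['q'])
t=Cam("top"); t.crop("tc20.png",195,190,265,256,11)
s=Cam("scene"); s.crop("sc20.png",195,165,265,235,11)
E
```

```text
clock 35.65 p [465.3 241.1 129.2] rpyerr: shift [  1.   -0.7 101.2] rot [ 0.0014 -0.0019 -0.0013] rad  F [ 0.4 -0.7  0.8] w 59.9
[ 0.3786275  -0.00315959  1.81420751  0.00239788  1.33112343 -0.87723652]
```

View pics/tc20.png

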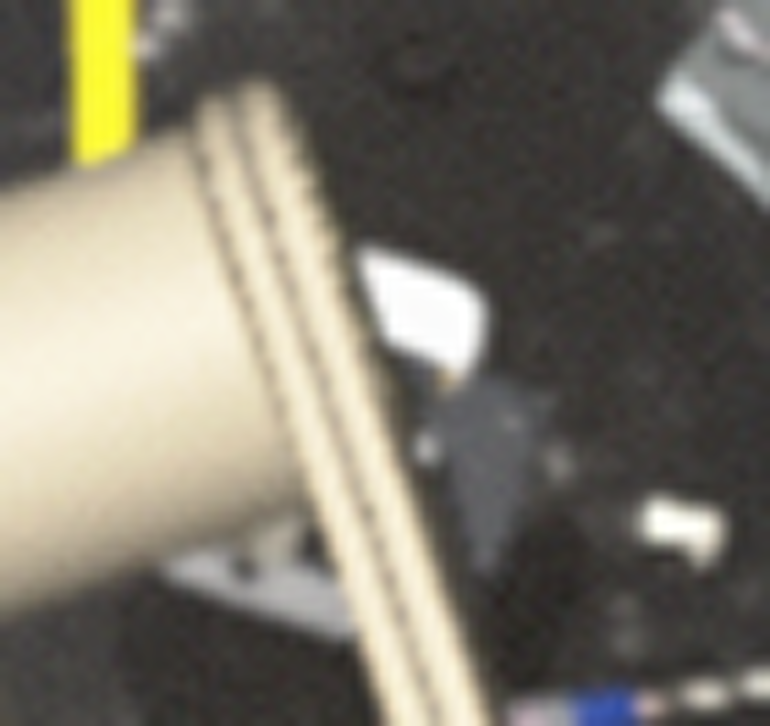

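View pics/sc20.png

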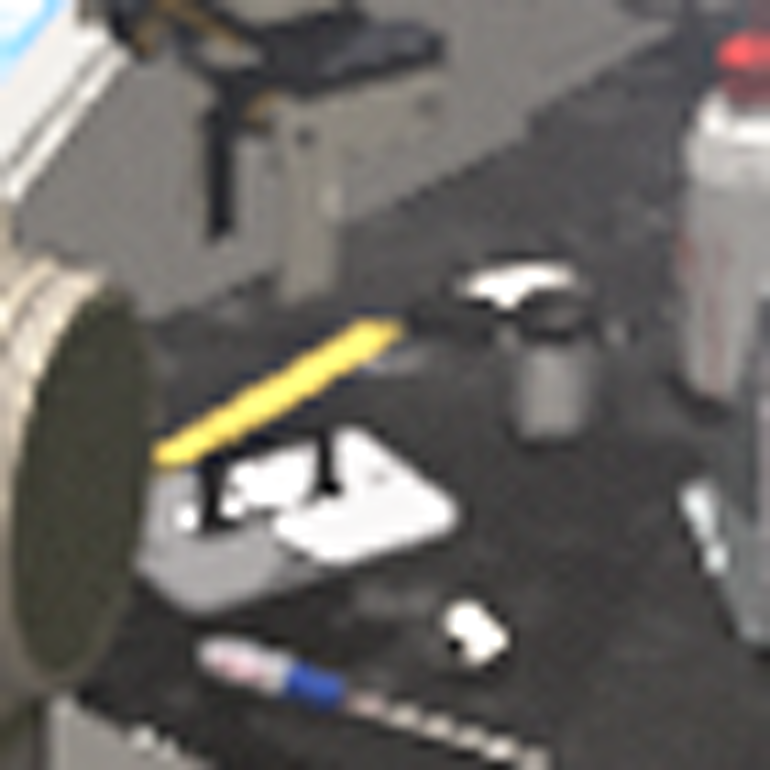

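Request:
carry_out([
  {"dx":1,"dy":-0.7,"dz":20,"ax":0.0014,"ay":-0.0019,"az":-0.0013,"claw":60},
  {"dx":0,"dy":0,"dz":20,"ax":0,"ay":0,"az":0,"claw":60},
  {"dx":0,"dy":0,"dz":20,"ax":0,"ay":0,"az":0,"claw":60},
  {"dx":0,"dy":0,"dz":16,"ax":0,"ay":0,"az":0,"claw":60},
  {"dx":0,"dy":0,"dz":12,"ax":0,"ay":0,"az":0,"claw":60},
  {"dx":0,"dy":0,"dz":8,"ax":0,"ay":0,"az":0,"claw":50},
  {"dx":0,"dy":0,"dz":5,"ax":0,"ay":0,"az":0,"claw":40},
  {"dx":0,"dy":0,"dz":0,"ax":0,"ay":0,"az":0,"claw":30},
  {"dx":0,"dy":0,"dz":0,"ax":0,"ay":0,"az":0,"claw":30},
  {"dx":0,"dy":0,"dz":0,"ax":0,"ay":0,"az":0,"claw":30},
])

```text
clock: 37.0
ee_pos: [463.5, 240.6, 27.4]
orientation: [-0.001, 0.156, 0.988, -0.0]
contact_force: [-0.4, 0.4, 0.5]
grip_width: 29.8
```

```bash
python3 - <<'E'
from pl import *
show([464,241,28],Rdown(162.0))
s=Cam("scene"); s.crop("sc21.png",195,185,255,235,12)
E
```

```text
clock 37.00 p [463.5 240.6  27.4] rpyerr: shift [-0.4  0.5 -0.6] rot [-0.001  -0.0009  0.0013] rad  F [-0.4  0.4  0.5] w 29.8
```

View pics/sc21.png

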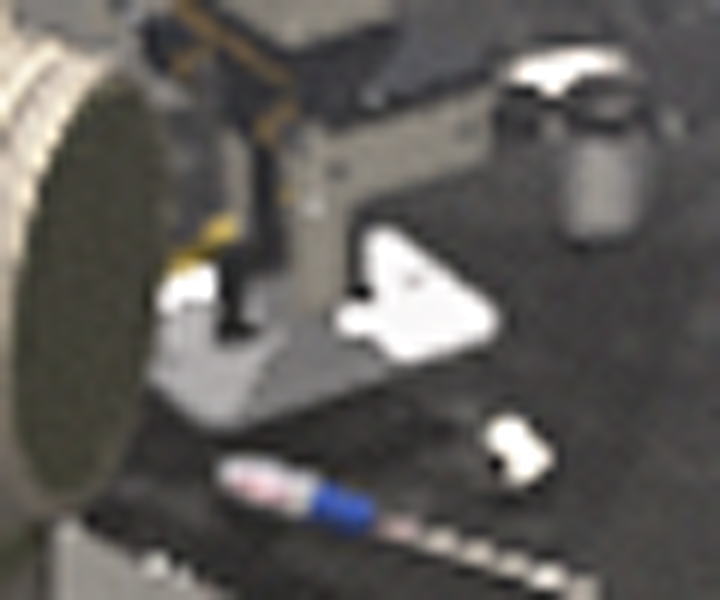

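Request:
carry_out([
  {"dx":-0.4,"dy":0.4,"dz":0,"ax":-0.001,"ay":-0.0009,"az":0.001,"claw":22},
  {"dx":0,"dy":0,"dz":0,"ax":0,"ay":0,"az":0,"claw":14},
  {"dx":0,"dy":0,"dz":0,"ax":0,"ay":0,"az":0,"claw":5},
  {"dx":0,"dy":0,"dz":0,"ax":0,"ay":0,"az":0,"claw":5},
  {"dx":0,"dy":0,"dz":0,"ax":0,"ay":0,"az":0,"claw":5},
  {"dx":0,"dy":0,"dz":0,"ax":0,"ay":0,"az":0,"claw":5},
  {"dx":0,"dy":0,"dz":0,"ax":0,"ay":0,"az":0,"claw":5},
  {"dx":0,"dy":0,"dz":0,"ax":0,"ay":0,"az":0,"claw":5},
  {"dx":0,"dy":0,"dz":0,"ax":0,"ay":0,"az":0,"claw":5},
  {"dx":0,"dy":0,"dz":0,"ax":0,"ay":0,"az":0,"claw":5},
], newtons=50)

```text
clock: 38.3
ee_pos: [463.6, 240.7, 26.9]
orientation: [-0.0, 0.156, 0.988, -0.0]
contact_force: [-0.3, -0.1, 1.0]
grip_width: 11.6
```

```bash
python3 - <<'E'
from pl import *
show([464,241,28],Rdown(162.0)); o=bot.get_obs(); print(list(o['ee_pos']),list(o['orientation']))
E
```

```text
clock 38.30 p [463.6 240.7  26.9] rpyerr: shift [-0.3  0.4 -1.1] rot [-0.0005 -0.0007  0.0002] rad  F [-0.3 -0.1  1. ] w 11.6
[np.float64(463.6141609316233), np.float64(240.71067778877358), np.float64(26.91689124728635)] [np.float64(-0.0003895300443085428), np.float64(0.1563245817347799), np.float64(0.9877056421205594), np.float64(-0.00019476910425870762)]
```

Request:
carry_out([
  {"dx":0,"dy":0,"dz":-3,"ax":0,"ay":0,"az":0,"claw":5},
  {"dx":0,"dy":0,"dz":-5,"ax":0,"ay":0,"az":0,"claw":5},
  {"dx":0,"dy":0,"dz":-10,"ax":0,"ay":0,"az":0,"claw":5},
  {"dx":0,"dy":0,"dz":-20,"ax":0,"ay":0,"az":0,"claw":5},
  {"dx":0,"dy":0,"dz":-35,"ax":0,"ay":0,"az":0,"claw":5},
  {"dx":0,"dy":0,"dz":-45,"ax":0,"ay":0,"az":0,"claw":5},
  {"dx":0,"dy":0,"dz":-45,"ax":0,"ay":0,"az":0,"claw":5},
  {"dx":0,"dy":0,"dz":-45,"ax":0,"ay":0,"az":0,"claw":5},
  {"dx":0,"dy":0,"dz":-35,"ax":0,"ay":0,"az":0,"claw":5},
  {"dx":0,"dy":0,"dz":-20,"ax":0,"ay":0,"az":0,"claw":5},
])

```text
clock: 39.55
ee_pos: [464.4, 241.0, 292.8]
orientation: [0.001, 0.156, 0.988, 0.001]
contact_force: [0.5, -0.9, -3.2]
grip_width: 11.3
```

```bash
python3 - <<'E'
from pl import *
show([544.1,-167.8,290],Rdown(97.57))
s=Cam("scene"); s.crop("sc22.png",185,125,285,235,5.4)
E
```

```text
clock 39.55 p [464.4 241.  292.8] rpyerr: shift [-202.  -364.2    2.6] rot [0.0026 0.0008 1.1248] rad  F [ 0.5 -0.9 -3.2] w 11.3
```

View pics/sc22.png

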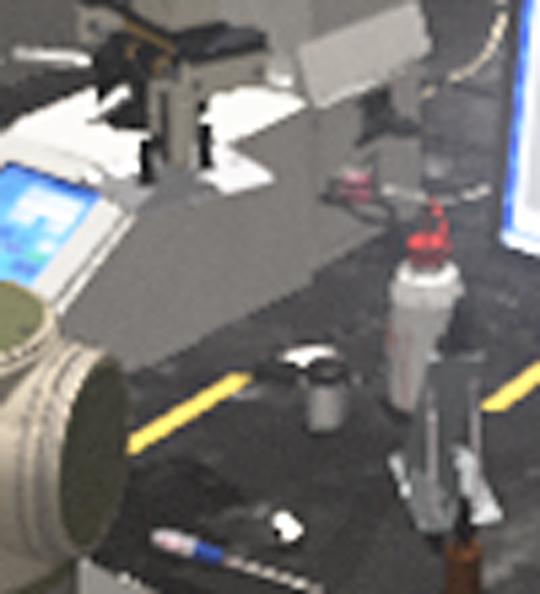

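Request:
carry_out([
  {"dx":-8,"dy":-14.5,"dz":0,"ax":0,"ay":0,"az":0,"claw":5},
  {"dx":-16,"dy":-29,"dz":0,"ax":0,"ay":0,"az":0,"claw":5},
  {"dx":-24,"dy":-43.5,"dz":0,"ax":0,"ay":0,"az":0,"claw":5},
  {"dx":-26.5,"dy":-47.5,"dz":0,"ax":0,"ay":0,"az":0,"claw":5},
  {"dx":-26.5,"dy":-47.5,"dz":0,"ax":0,"ay":0,"az":0,"claw":5},
  {"dx":-26.5,"dy":-47.5,"dz":0,"ax":0,"ay":0,"az":0,"claw":5},
  {"dx":-26.5,"dy":-47.5,"dz":0,"ax":0,"ay":0,"az":0,"claw":5},
  {"dx":-24,"dy":-43.5,"dz":0,"ax":0,"ay":0,"az":0,"claw":5},
  {"dx":-16,"dy":-29,"dz":0,"ax":0,"ay":0,"az":0,"claw":5},
  {"dx":-8,"dy":-14.5,"dz":0,"ax":0,"ay":0,"az":0,"claw":5},
])

```text
clock: 40.85
ee_pos: [542.2, -170.0, 287.2]
orientation: [-0.002, 0.158, 0.988, 0.0]
contact_force: [-0.3, -0.0, -3.3]
grip_width: 11.3
```

Request:
carry_out([
  {"dx":0,"dy":0,"dz":0,"ax":0,"ay":0,"az":0.08,"claw":5},
  {"dx":0,"dy":0,"dz":0,"ax":0,"ay":0,"az":0.14,"claw":5},
  {"dx":0,"dy":0,"dz":0,"ax":0,"ay":0,"az":0.16,"claw":5},
  {"dx":0,"dy":0,"dz":0,"ax":0,"ay":0,"az":0.16,"claw":5},
  {"dx":0,"dy":0,"dz":5,"ax":0,"ay":0,"az":0.16,"claw":5},
  {"dx":0,"dy":0,"dz":10,"ax":0,"ay":0,"az":0.16,"claw":5},
  {"dx":0,"dy":0,"dz":15,"ax":0,"ay":0,"az":0.14,"claw":5},
  {"dx":0,"dy":0,"dz":15,"ax":0,"ay":0,"az":0.08,"claw":5},
  {"dx":0,"dy":0,"dz":10,"ax":0,"ay":0,"az":0.045,"claw":5},
  {"dx":0,"dy":0,"dz":5,"ax":0,"ay":0,"az":0,"claw":5},
])

```text
clock: 42.1
ee_pos: [542.5, -167.1, 228.0]
orientation: [-0.002, 0.659, 0.752, -0.001]
contact_force: [0.1, 0.0, -1.9]
grip_width: 11.4
```

```bash
python3 - <<'E'
from pl import *
show([544.1,-167.8,200],Rdown(97.57))
s=Cam("scene"); s.crop("sc23.png",270,140,345,220,8)
t=Cam("top"); t.crop("tc23.png",308,174,372,230,12)
E
```

```text
clock 42.10 p [ 542.5 -167.1  228. ] rpyerr: shift [-1.   1.6 28. ] rot [-0.0035 -0.0015  0.0007] rad  F [ 0.1  0.  -1.9] w 11.4
```

View pics/sc23.png

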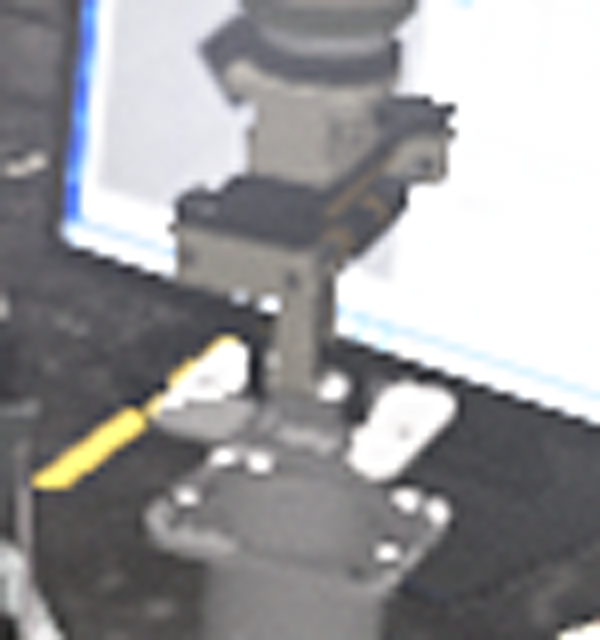

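View pics/tc23.png

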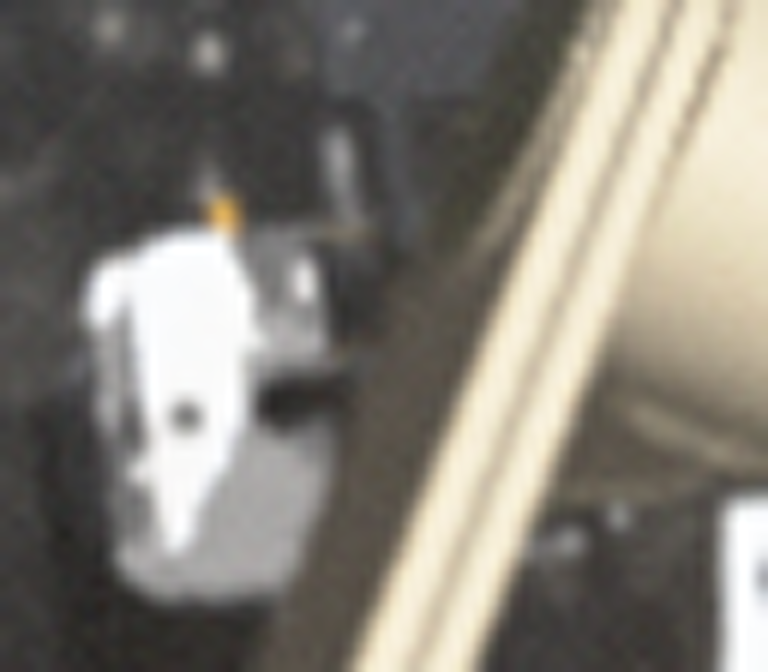

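Request:
carry_out([
  {"dx":-1,"dy":1.6,"dz":0,"ax":-0.0035,"ay":-0.0015,"az":0.0007,"claw":5},
  {"dx":0,"dy":0,"dz":6,"ax":0,"ay":0,"az":0,"claw":5},
  {"dx":0,"dy":0,"dz":10,"ax":0,"ay":0,"az":0,"claw":5},
  {"dx":0,"dy":0,"dz":10,"ax":0,"ay":0,"az":0,"claw":5},
  {"dx":0,"dy":0,"dz":6,"ax":0,"ay":0,"az":0,"claw":5},
  {"dx":0,"dy":0,"dz":3,"ax":0,"ay":0,"az":0,"claw":5},
  {"dx":0,"dy":0,"dz":0,"ax":0,"ay":0,"az":0,"claw":5},
  {"dx":0,"dy":0,"dz":0,"ax":0,"ay":0,"az":0,"claw":5},
  {"dx":0,"dy":0,"dz":0,"ax":0,"ay":0,"az":0,"claw":5},
  {"dx":0,"dy":0,"dz":0,"ax":0,"ay":0,"az":0,"claw":5},
])

```text
clock: 43.45
ee_pos: [545.5, -168.7, 195.2]
orientation: [0.002, 0.659, 0.752, 0.001]
contact_force: [1.1, -0.4, -2.0]
grip_width: 11.0
```

```bash
cat > chk.py <<'E'
from pl import *
show([544.1,-167.8,171.9],Rdown(97.57))
p,Rm,o=cur()
s=Cam("scene"); t=Cam("top")
import sys; n=sys.argv[1]
s.crop(f"sc{n}.png",278,170,338,220,12)
t.crop(f"tc{n}.png",308,180,352,226,15)
for k in(54,-54):
    q=p+Rm[:,0]*k+Rm[:,2]*21; print("hole",q.round(1),((t.proj([q])[0]-[308,180]+.5)*15).round(),((s.proj([q])[0]-[278,170]+.5)*12).round())
E
python3 chk.py 24
```

```text
clock 43.45 p [ 545.5 -168.7  195.2] rpyerr: shift [ 1.1 -1.3 23.3] rot [ 0.0031  0.0018 -0.001 ] rad  F [ 1.1 -0.4 -2. ] w 11.0
hole [ 538.5 -115.2  174.1] [206. 426.] [205. 301.]
hole [ 552.6 -222.3  174.3] [670. 375.] [501. 377.]
```

View pics/sc24.png

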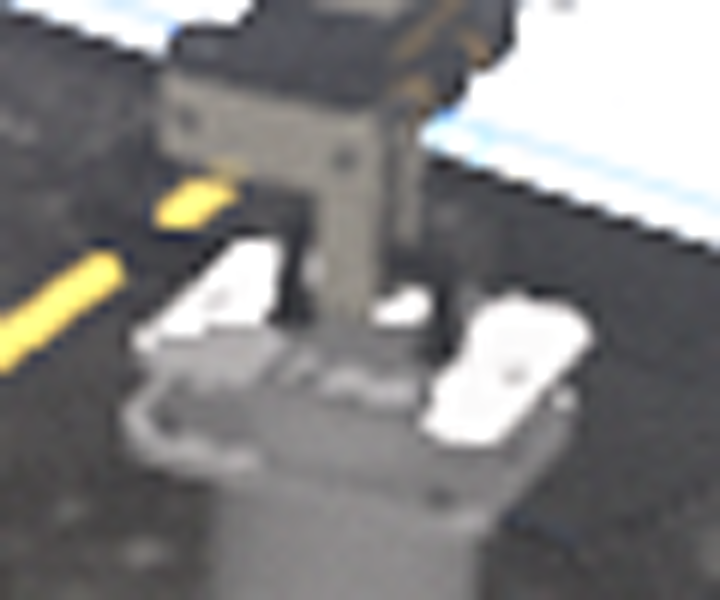

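View pics/tc24.png

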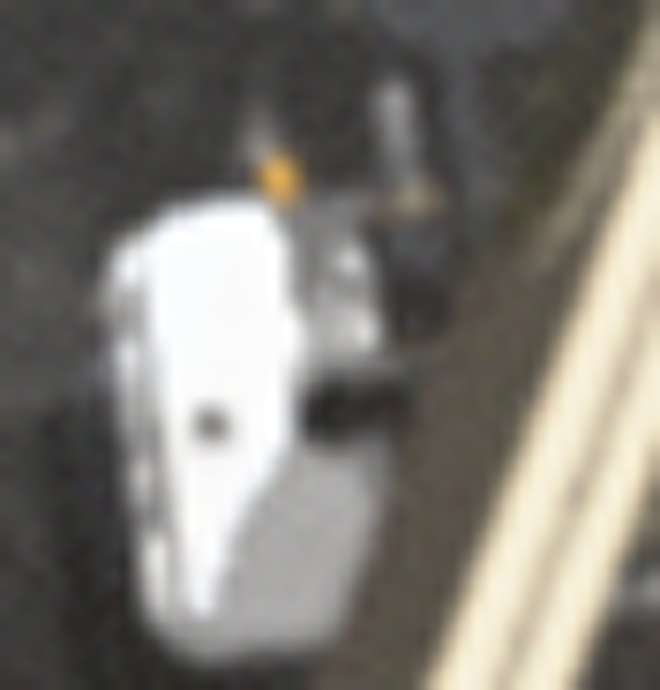

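```bash
python3 - <<'E'
from pl import *
ps=[]
t=Cam("top")
for i in range(3): ps.append(bot.get_obs()['ee_pos']); Cam("top")
print(np.array(ps).round(2))
t.im=cv2.imread("pics/top0.png")
im=cv2.resize(t.im,None,fx=8,fy=8,interpolation=cv2.INTER_CUBIC); g=cv2.cvtColor(im,cv2.COLOR_BGR2GRAY)
def spot(u,v,r=2.0):
    x,y=(np.array([u,v])+.5)*8; R_=int(r*8); w=255-g[int(y)-R_:int(y)+R_,int(x)-R_:int(x)+R_].astype(float); w=np.clip(w-w.max()*.4,0,None)
    yy,xx=np.mgrid[:w.shape[0],:w.shape[1]]; c=np.array([(w*xx).sum(),(w*yy).sum()])/w.sum()+[int(x)-R_,int(y)-R_]
    return (c+.5)/8-.5
px=lambda u,v:(308+u/14-.5,184+v/14-.5)
P=[spot(*px(*q)) for q in((167,358),(590,308))]
for z in(145,152,159):
    A,B=t.onz(P,z); d=A-B; print(z,A,B,(A+B)/2,np.linalg.norm(d),np.degrees(np.arctan2(d[1],d[0]))-90)
C=[spot(*px(*q)) for q in((160,192),(552,147),(205,519),(597,472))]
Q=t.onz(C,145); print(Q,Q.mean(0))
# bore
m=cv2.inRange(g,0,150); 
E
```

```text
[[ 545.38 -168.65  195.07]
 [ 545.33 -168.65  194.97]
 [ 545.35 -168.62  194.98]]
145 [ 536.42187016 -113.67488455  145.        ] [ 550.70371481 -220.82883469  145.        ] [ 543.56279249 -167.25185962  145.        ] 108.1015268987811 7.591833328157705
152 [ 535.8904659  -112.45151232  152.        ] [ 550.09145962 -218.99885333  152.        ] [ 542.99096276 -165.72518282  152.        ] 107.4895534453886 7.591833328157691
159 [ 535.35906164 -111.22814008  159.        ] [ 549.47920442 -217.16887197  159.        ] [ 542.41913303 -164.19850603  159.        ] 106.87757999199604 7.591833328157762
[[ 579.01614422 -111.79284488  145.        ]
 [ 592.2079041  -212.0652677   145.        ]
 [ 496.21266855 -124.11394754  145.        ]
 [ 509.67910177 -223.41390893  145.        ]] [ 544.27895466 -167.84649226  145.        ]
```

Request:
carry_out([
  {"dx":1.1,"dy":-1.3,"dz":0,"ax":0.003,"ay":0.0018,"az":-0.001,"claw":5},
  {"dx":0,"dy":0,"dz":2,"ax":0,"ay":0,"az":0,"claw":5},
  {"dx":0,"dy":0,"dz":2,"ax":0,"ay":0,"az":0,"claw":5},
  {"dx":0,"dy":0,"dz":2,"ax":0,"ay":0,"az":0,"claw":5},
  {"dx":0,"dy":0,"dz":0,"ax":0,"ay":0,"az":0,"claw":5},
  {"dx":0,"dy":0,"dz":0,"ax":0,"ay":0,"az":0,"claw":5},
  {"dx":0,"dy":0,"dz":0,"ax":0,"ay":0,"az":0,"claw":5},
  {"dx":0,"dy":0,"dz":0,"ax":0,"ay":0,"az":0,"claw":5},
  {"dx":0,"dy":0,"dz":0,"ax":0,"ay":0,"az":0,"claw":5},
  {"dx":0,"dy":0,"dz":0,"ax":0,"ay":0,"az":0,"claw":5},
])

```text
clock: 45.0
ee_pos: [543.9, -167.7, 189.0]
orientation: [-0.0, 0.659, 0.752, -0.0]
contact_force: [-0.3, -0.4, -2.6]
grip_width: 11.6
```

```bash
sed -i 's/544.1,-167.8,171.9/543.9,-167.7,171.9/; s/97.57/97.58/' chk.py; python3 chk.py 25
```

```text
clock 45.00 p [ 543.9 -167.7  189. ] rpyerr: shift [ 0.  -0.  17.1] rot [-0.0003 -0.0001 -0.0001] rad  F [-0.3 -0.4 -2.6] w 11.6
hole [ 536.8 -114.2  168. ] [197. 435.] [199. 319.]
hole [ 551.  -221.2  168. ] [659. 384.] [495. 395.]
```

View pics/sc25.png

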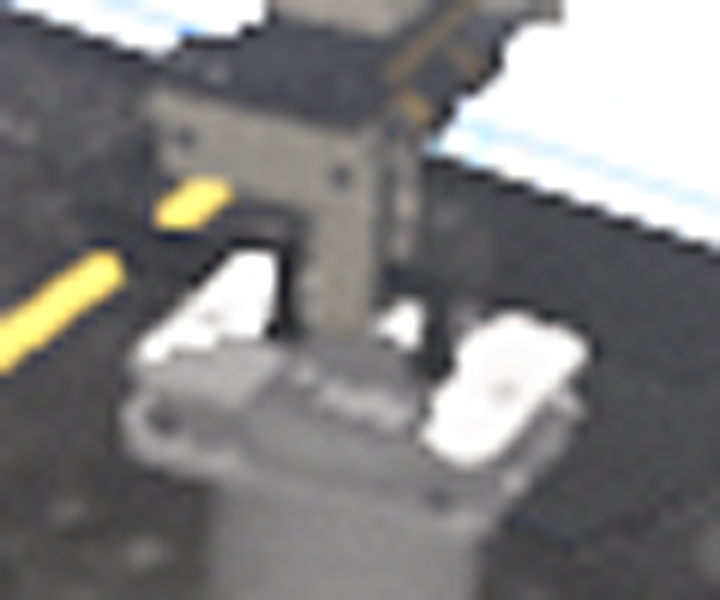

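Request:
carry_out([
  {"dx":0,"dy":0,"dz":1,"ax":0,"ay":0,"az":0,"claw":5},
  {"dx":0,"dy":0,"dz":1,"ax":0,"ay":0,"az":0,"claw":5},
  {"dx":0,"dy":0,"dz":1,"ax":0,"ay":0,"az":0,"claw":5},
  {"dx":0,"dy":0,"dz":1,"ax":0,"ay":0,"az":0,"claw":5},
  {"dx":0,"dy":0,"dz":1,"ax":0,"ay":0,"az":0,"claw":5},
  {"dx":0,"dy":0,"dz":1,"ax":0,"ay":0,"az":0,"claw":5},
  {"dx":0,"dy":0,"dz":1,"ax":0,"ay":0,"az":0,"claw":5},
  {"dx":0,"dy":0,"dz":0,"ax":0,"ay":0,"az":0,"claw":5},
  {"dx":0,"dy":0,"dz":0,"ax":0,"ay":0,"az":0,"claw":5},
  {"dx":0,"dy":0,"dz":0,"ax":0,"ay":0,"az":0,"claw":5},
])

```text
clock: 46.35
ee_pos: [543.9, -167.7, 182.0]
orientation: [-0.0, 0.659, 0.752, -0.0]
contact_force: [-0.4, -0.1, -2.8]
grip_width: 11.2
```

```bash
python3 - <<'E'
from pl import *
show([543.9,-167.7,171.9],Rdown(97.58)); print(bot.get_obs()['ft_torque'])
E
```

```text
clock 46.35 p [ 543.9 -167.7  182. ] rpyerr: shift [ 0.  -0.  10.1] rot [-0.0003 -0.0001 -0.0001] rad  F [-0.4 -0.1 -2.8] w 11.2
[ 0.00454228 -0.10764199 -0.04381374]
```

Request:
carry_out([
  {"dx":0,"dy":0,"dz":1,"ax":0,"ay":0,"az":0,"claw":5},
  {"dx":0,"dy":0,"dz":1,"ax":0,"ay":0,"az":0,"claw":5},
  {"dx":0,"dy":0,"dz":1,"ax":0,"ay":0,"az":0,"claw":5},
  {"dx":0,"dy":0,"dz":1,"ax":0,"ay":0,"az":0,"claw":5},
  {"dx":0,"dy":0,"dz":1,"ax":0,"ay":0,"az":0,"claw":5},
  {"dx":0,"dy":0,"dz":1,"ax":0,"ay":0,"az":0,"claw":5},
  {"dx":0,"dy":0,"dz":0,"ax":0,"ay":0,"az":0,"claw":5},
  {"dx":0,"dy":0,"dz":0,"ax":0,"ay":0,"az":0,"claw":5},
  {"dx":0,"dy":0,"dz":0,"ax":0,"ay":0,"az":0,"claw":5},
  {"dx":0,"dy":0,"dz":0,"ax":0,"ay":0,"az":0,"claw":5},
])

```text
clock: 47.6
ee_pos: [543.9, -167.7, 175.9]
orientation: [-0.0, 0.659, 0.752, -0.0]
contact_force: [1.0, 1.4, -3.1]
grip_width: 11.6
```

```bash
python3 - <<'E'
from pl import *
show([543.9,-167.7,171.9],Rdown(97.58)); print(bot.get_obs()['ft_torque'])
E
```

```text
clock 47.60 p [ 543.9 -167.7  175.9] rpyerr: shift [0. 0. 4.] rot [-0.0005 -0.0002 -0.0001] rad  F [ 1.   1.4 -3.1] w 11.6
[ 0.07873395 -0.18204963  0.04293191]
```

Sliding on freely. The last 4 mm go in half-millimetre rows.

Request:
carry_out([
  {"dx":0,"dy":0,"dz":0.7,"ax":0,"ay":0,"az":0,"claw":5},
  {"dx":0,"dy":0,"dz":0.7,"ax":0,"ay":0,"az":0,"claw":5},
  {"dx":0,"dy":0,"dz":0.6,"ax":0,"ay":0,"az":0,"claw":5},
  {"dx":0,"dy":0,"dz":0.5,"ax":0,"ay":0,"az":0,"claw":5},
  {"dx":0,"dy":0,"dz":0.5,"ax":0,"ay":0,"az":0,"claw":5},
  {"dx":0,"dy":0,"dz":0.4,"ax":0,"ay":0,"az":0,"claw":5},
  {"dx":0,"dy":0,"dz":0,"ax":0,"ay":0,"az":0,"claw":5},
  {"dx":0,"dy":0,"dz":0,"ax":0,"ay":0,"az":0,"claw":5},
  {"dx":0,"dy":0,"dz":0,"ax":0,"ay":0,"az":0,"claw":5},
  {"dx":0,"dy":0,"dz":0,"ax":0,"ay":0,"az":0,"claw":5},
])

```text
clock: 48.85
ee_pos: [543.9, -167.7, 172.5]
orientation: [-0.0, 0.659, 0.752, -0.0]
contact_force: [1.1, 0.4, -2.6]
grip_width: 11.1
```

```bash
python3 chk.py 26; python3 -c "
from pl import *
print(bot.get_obs()['ft_torque'])"
```

```text
clock 48.85 p [ 543.9 -167.7  172.5] rpyerr: shift [-0.   0.   0.6] rot [-0.0004 -0.0002 -0.0001] rad  F [ 1.1  0.4 -2.6] w 11.1
hole [ 536.7 -114.2  151.5] [184. 440.] [196. 362.]
hole [ 551.  -221.2  151.5] [640. 390.] [492. 439.]
[ 0.12221894 -0.1940628   0.03752818]
```

View pics/sc26.png

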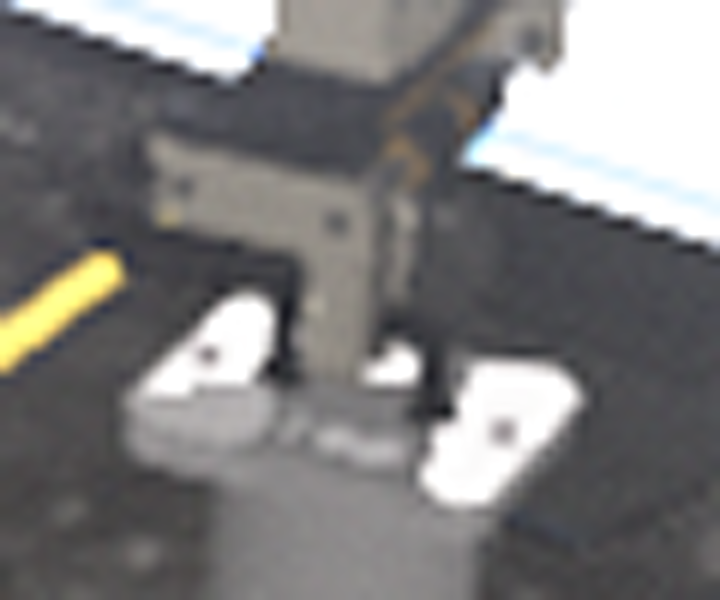

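Request:
carry_out([
  {"dx":0,"dy":0,"dz":0.3,"ax":0,"ay":0,"az":0,"claw":5},
  {"dx":0,"dy":0,"dz":0.3,"ax":0,"ay":0,"az":0,"claw":5},
  {"dx":0,"dy":0,"dz":0.2,"ax":0,"ay":0,"az":0,"claw":5},
  {"dx":0,"dy":0,"dz":0.2,"ax":0,"ay":0,"az":0,"claw":5},
  {"dx":0,"dy":0,"dz":0,"ax":0,"ay":0,"az":0,"claw":5},
  {"dx":0,"dy":0,"dz":0,"ax":0,"ay":0,"az":0,"claw":5},
  {"dx":0,"dy":0,"dz":0,"ax":0,"ay":0,"az":0,"claw":5},
  {"dx":0,"dy":0,"dz":0,"ax":0,"ay":0,"az":0,"claw":5},
  {"dx":0,"dy":0,"dz":0,"ax":0,"ay":0,"az":0,"claw":5},
  {"dx":0,"dy":0,"dz":0,"ax":0,"ay":0,"az":0,"claw":5},
])

```text
clock: 50.2
ee_pos: [544.0, -167.7, 171.9]
orientation: [-0.0, 0.659, 0.752, 0.0]
contact_force: [-1.6, 2.5, 4.7]
grip_width: 11.4
```

```bash
python3 - <<'E'
from pl import *
show([543.9,-167.7,171.9],Rdown(97.58)); print(bot.get_obs()['ft_torque'])
E
```

```text
clock 50.20 p [ 544.  -167.7  171.9] rpyerr: shift [ 0.  -0.1  0. ] rot [ 0. -0. -0.] rad  F [-1.6  2.5  4.7] w 11.4
[0.49534989 0.28066569 0.00821123]
```

Request:
carry_out([
  {"dx":0,"dy":0,"dz":0,"ax":0,"ay":0,"az":0,"claw":13},
  {"dx":0,"dy":0,"dz":0,"ax":0,"ay":0,"az":0,"claw":18},
  {"dx":0,"dy":0,"dz":0,"ax":0,"ay":0,"az":0,"claw":30},
  {"dx":0,"dy":0,"dz":0,"ax":0,"ay":0,"az":0,"claw":45},
  {"dx":0,"dy":0,"dz":0,"ax":0,"ay":0,"az":0,"claw":45},
  {"dx":0,"dy":0,"dz":0,"ax":0,"ay":0,"az":0,"claw":45},
  {"dx":0,"dy":0,"dz":-5,"ax":0,"ay":0,"az":0,"claw":45},
  {"dx":0,"dy":0,"dz":-15,"ax":0,"ay":0,"az":0,"claw":45},
  {"dx":0,"dy":0,"dz":-30,"ax":0,"ay":0,"az":0,"claw":45},
  {"dx":0,"dy":0,"dz":-45,"ax":0,"ay":0,"az":0,"claw":45},
])

```text
clock: 51.45
ee_pos: [543.2, -167.4, 267.3]
orientation: [-0.001, 0.659, 0.752, -0.0]
contact_force: [0.1, 0.1, 0.2]
grip_width: 45.1
```

Request:
carry_out([
  {"dx":0,"dy":0,"dz":-45,"ax":0,"ay":0,"az":0,"claw":45},
  {"dx":0,"dy":0,"dz":-45,"ax":0,"ay":0,"az":0,"claw":45},
  {"dx":0,"dy":-40,"dz":-20,"ax":0,"ay":0,"az":0,"claw":45},
  {"dx":0,"dy":-40,"dz":0,"ax":0,"ay":0,"az":0,"claw":45},
  {"dx":0,"dy":-40,"dz":0,"ax":0,"ay":0,"az":0,"claw":45},
  {"dx":0,"dy":-30,"dz":0,"ax":0,"ay":0,"az":0,"claw":45},
  {"dx":0,"dy":0,"dz":0,"ax":0,"ay":0,"az":0,"claw":45},
  {"dx":0,"dy":0,"dz":0,"ax":0,"ay":0,"az":0,"claw":45},
  {"dx":0,"dy":0,"dz":0,"ax":0,"ay":0,"az":0,"claw":45},
  {"dx":0,"dy":0,"dz":0,"ax":0,"ay":0,"az":0,"claw":45},
])

```text
clock: 52.7
ee_pos: [395.7, -187.3, 376.3]
orientation: [-0.001, 0.659, 0.753, -0.0]
contact_force: [-0.5, -0.1, 0.4]
grip_width: 44.6
```

```bash
python3 - <<'E'
from pl import *
p,Rm,o=cur(); print(p,o['clock'],o['contact_force'])
s=Cam("scene"); s.crop("sc27.png",230,170,370,280,5.4)
t=Cam("top"); t.crop("tc27.png",195,145,405,265,3.8)
for y in (0,54,-54): print(((s.proj([[543.9-.132*y,-167.7+.991*y,187 if y==0 else 151]])[0]-[230,170]+.5)*5.4).round())
E
```

```text
[ 395.74356416 -187.29430631  376.33522613] 52.7 [-0.4559041  -0.09152727  0.44423537]
[416. 138.]
[348. 163.]
[480. 198.]
```

View pics/sc27.png

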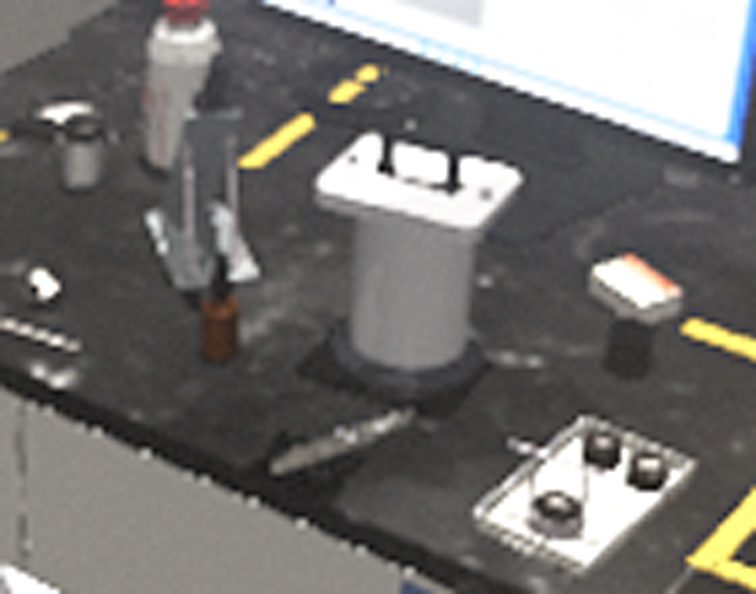

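View pics/tc27.png

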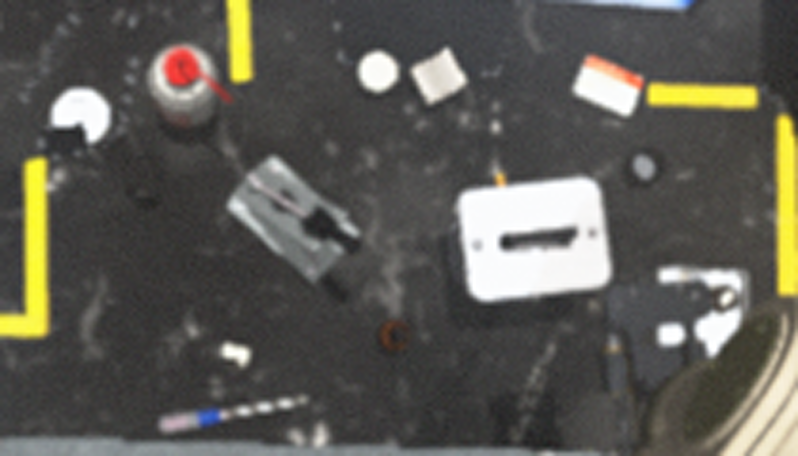

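```bash
python3 - <<'E'
from plant import bot
print(bot.close_job())
E
```

```text
the job is handed in; nothing more can be done
None
```

The job is done in the order asked and handed in at about 53 s on the robot clock, inside the 72 s limit.

- **Carrier:** I took the rod from its stand, hooked the cross bar in the well, lifted the carrier out and set it down in the free end of the tray. I then unhooked it. In the last scene picture it stands upright with its specimen in the cup, and both waiting specimens are where they were.
- **Hook rod:** It is back in its stand and looks the same as at the start in both views. On the way in, the rod met a side force of about 8 N in the cradle. That fell to about 3 N after a 0.7 mm correction, and the rod then went in to within 1 mm of where I had first gripped it.
- **Cover:** I lowered it level over both pins without any sign of jamming. It touched the flange at the expected seated height, measured 171.9 mm against 171.9 mm computed, with a contact force of about 5–7 N. In the last pictures it lies flat, with a pin showing in each hole.
- **Bystanders:** The bottles, lens tube and loupe look unmoved in both views, and the arm stands clear of everything.

**Measurement disagreements:**
- The scene camera read about 0.8–1 pixel (about 3 mm) to the right of the top camera and the robot. I steered by the top view.
- My estimates of where along the handle I held the rod differed by several millimetres between views. I chose the hook depths with margin for that.

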